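Gauge the sample cups, load the sample changer and index it to the head

ROBOT

A 7-joint arm with a two-finger parallel gripper is mounted at the origin on the work surface. World frame = base frame: x ahead of the robot, y to its left, z up, the work surface at z = 0. Lengths are in m, angles in degrees, forces in N, time in s.
With the tool pointing down it reaches from about 0.4 to 0.85 m from the base axis. Payload 4.5 kg.
Tool frame: the origin (TCP) lies midway between the tips of the shut fingers; the grasp point (between the pads) lies 19 mm behind it; z points along the fingers, y is the line along which they close (so a half turn about z gives the same grasp; the last joint's range is limited). The gripper opens to 85 mm and grips with 20 to 120 N. Pads are 22 mm wide; open, the fingers measure 114 mm over their backs; the gripper's body (76 mm by 85 mm) begins 54 mm behind the grasp point. The pads swing forward as they close: fully open they stand 13 mm farther back than shut.
Start: joints at [70.806, 39.483, -11.15, 89.685, 9.013, 51.709, -12.324], TCP at [0.225, -0.583, 0.231] pointing down, gripper open.
Joint ranges: [-172.22, 172.22], [-26.19, 119.32], [-84.43, 86.54], [7.71, 146.69], [-57.33, 237.33], [2.42, 119.75], [-152.13, 152.13]. Speed limits (degrees/s): [147.25, 147.25, 180, 180, 180, 180, 180].

INTERFACE

Orientations are given as a 3x3 rotation matrix whose columns are the frame's x, y, z axes.
In Python, from station import robot gives the robot as it stands.
- The arm moves only by the shell command python3 -m inch 'ROWS' [FORCE]. ROWS is a JSON object whose one key "increments" holds a list of rows, each a list of 3 entries, a list of its own where there are three numbers: the shift along the tool's x, y, z in m, then the turn about the tool's z in rad, then the finger opening in m, from 0 to 0.0854. A call has 1 to 12 rows; each row shifts and turns the commanded pose from where the row before left it, along the tool's axes as they then stand; what a row does not reach is not made up. A row lasts 1/8 s, in which the tool goes at most 62.5 mm and 10.7 degrees, less where a joint would pass 70% of its speed; a pose out of reach is approached as far as the arm can. A call is refused whole if a number of a shift passes 0.0625 or a number of a turn 0.188, either way. A call with a gripper value outside its range is refused whole. The fingers move at their own pace and stop on an object; FORCE is the grip in N (left out, the last holds). Time passes only in rows, so rows that do not move let the fingers close. It gives the time, the measured TCP pose, the force, the opening and the grip force at its end, in the units of the state.
- robot.state(): the state, without advancing time (a new reading comes with each control period).
- robot.snapshot(name): name is "side" or "top"; returns a dict with "frame" (420x560x3 uint8, red, green, blue), "fx", "fy", "cx", "cy" (pixels), "world_from_camera" (4x4, takes a point from camera to world coordinates). Camera axes: x right, y down, z forward; pixel columns grow to the right and rows downward; lengths in m; the calibration is good to about 2 mm. A picture is of the moment at which its call begins. There is no depth.
- robot.finish_job(): hands the job in; it is judged then, once.
Trained networks look in a picture, given as the dict that the camera call returned (one of the last four; its "shot" number tells which), for a name from the list of things; names that differ only in an ending like _2 or _b are one class to them, and where a whole thing is asked for, a point or a joint stands for the part that bears it (a point fixed in the world has none). Each returns a list of dicts, best first, with "score" (0 to 1); they miss things now and then, are a little off and sometimes report something else, mostly with a low value. They report only what shows in the picture. A call takes as long as a camera call. They do not tell look-alikes from the thing itself.
- robot.search_frame(label, picture): "rect" ([left, top, width, height] in pixels, round what is visible of it).
- robot.cut_out(label, picture): "mask" (420x560 bool, what is visible of it) and "rect" ([left, top, width, height] in pixels, round what is visible of it).
- robot.pinpoint(label, picture): "location" ([column, row] in pixels: a listed point, or the origin of a listed thing).
The state is a dict: "time": time; "joint_positions": joint angles; "joint_velocities": joint speeds; "joint_torque": joint torques, N m; "position": TCP position; "ee_rot": TCP orientation; "contact_force": force on the tool from outside, world axes, zero at the start; "torque": the same for the moment, N m; "width": finger opening in m; "gripper_force": force on a finger pad.
Only numpy, scipy, OpenCV 4.12 (cv2) and the standard library are available. Lean on these libraries where they do the work, as an engineer would, in place of code of your own. Each camera call takes 0.05 s, during which the arm holds its last target. There are 200 camera calls.

TASK

Try every sample cup from the steel tray in the ring gauge: a cup whose flange goes down into the bore goes into the changer, one to a pocket, set down upright in the pocket at the open front; a cup that sticks goes into the grey reject bin and must not touch the carousel. Bring each pocket to the front only with the index lever, pushed fully to its stop and let back, one tooth a stroke (do not push the carousel round by hand, it cannot go back), and load the pocket with the brass stud first. Finish with that studded pocket, with its cup, straight under the measuring head, all cups put away and the lever back at rest, and leave the other things on the bench alone.

Things in the scene. Friction and masses are not known exactly. Their poses are not given: they have to be found in the camera images.
- cup_a: aluminium sample cup, upright on a fixed steel tray (rim 14 mm, floor 4 mm high): base flange 12 mm thick, body 40 mm diameter to 30 mm height, grey stem 20 mm diameter from 30 to 72 mm; 120 g. Origin: centre of the underside, z up. Flange 52 mm across (current pattern, passes the gauge) or 61 mm (old pattern, sticks); any cup may be either, at most four are current. Absent cups have no pose
- cup_b: aluminium sample cup, upright on a fixed steel tray (rim 14 mm, floor 4 mm high): base flange 12 mm thick, body 40 mm diameter to 30 mm height, grey stem 20 mm diameter from 30 to 72 mm; 120 g. Origin: centre of the underside, z up. Flange 52 mm across (current pattern, passes the gauge) or 61 mm (old pattern, sticks); any cup may be either, at most four are current. Absent cups have no pose
- cup_c: aluminium sample cup, upright on a fixed steel tray (rim 14 mm, floor 4 mm high): base flange 12 mm thick, body 40 mm diameter to 30 mm height, grey stem 20 mm diameter from 30 to 72 mm; 120 g. Origin: centre of the underside, z up. Flange 52 mm across (current pattern, passes the gauge) or 61 mm (old pattern, sticks); any cup may be either, at most four are current. Absent cups have no pose
- cup_d: aluminium sample cup, upright on a fixed steel tray (rim 14 mm, floor 4 mm high): base flange 12 mm thick, body 40 mm diameter to 30 mm height, grey stem 20 mm diameter from 30 to 72 mm; 120 g. Origin: centre of the underside, z up. Flange 52 mm across (current pattern, passes the gauge) or 61 mm (old pattern, sticks); any cup may be either, at most four are current. Absent cups have no pose
- cup_e: aluminium sample cup, upright on a fixed steel tray (rim 14 mm, floor 4 mm high): base flange 12 mm thick, body 40 mm diameter to 30 mm height, grey stem 20 mm diameter from 30 to 72 mm; 120 g. Origin: centre of the underside, z up. Flange 52 mm across (current pattern, passes the gauge) or 61 mm (old pattern, sticks); any cup may be either, at most four are current. Absent cups have no pose
- cup_f: aluminium sample cup, upright on a fixed steel tray (rim 14 mm, floor 4 mm high): base flange 12 mm thick, body 40 mm diameter to 30 mm height, grey stem 20 mm diameter from 30 to 72 mm; 120 g. Origin: centre of the underside, z up. Flange 52 mm across (current pattern, passes the gauge) or 61 mm (old pattern, sticks); any cup may be either, at most four are current. Absent cups have no pose
- changer: fixed white sample changer, base 330 x 280 mm. Origin on the carousel's vertical axis at bench level; x points from its open front to the rear housing, z up. A clear hood (underside 146, top 156 mm high) covers the carousel from 35 mm in front of the axis to the rear, y within 0.14; a black measuring head stands on it, up to 200 mm high. Only the front pocket is open from above
- carousel: aluminium carousel on that axis, 240 mm over its 18 rim teeth; deck top 56 mm above the bench; six pockets at 78 mm radius, rims 10 mm high, 58 mm inside. Turns anticlockwise only (a pawl holds it within 2 degrees) and stays where left. May start between teeth, pocket 0 16 to 50 degrees short of the port; whole strokes still bring it exactly there. Origin on the axis, 46 mm high
- port (a point): loading port, fixed on the changer: the place at the open front, at deck level (56 mm high), 78 mm in front of the axis, where a pocket stands to be loaded
- head (a point): fixed point at deck level straight under the measuring head, 78 mm behind the axis, straight across from the port: nine teeth (half a turn) on from the port
- pocket0 (a point): centre of the floor of carousel pocket 0, on the deck. Pocket 0 is the one with the brass stud; they come to the front in the order 0, 1, 2, 3 (and two more), 60 degrees apart
- pocket1 (a point): centre of the floor of carousel pocket 1, on the deck. Pocket 0 is the one with the brass stud; they come to the front in the order 0, 1, 2, 3 (and two more), 60 degrees apart
- pocket2 (a point): centre of the floor of carousel pocket 2, on the deck. Pocket 0 is the one with the brass stud; they come to the front in the order 0, 1, 2, 3 (and two more), 60 degrees apart
- pocket3 (a point): centre of the floor of carousel pocket 3, on the deck. Pocket 0 is the one with the brass stud; they come to the front in the order 0, 1, 2, 3 (and two more), 60 degrees apart
- lever (a joint): index lever, rad: 0 at rest, 0.489 (28 degrees) at its stop, positive anticlockwise from above; swings level about the carousel's axis; a light spring returns it. A stroke from rest to the stop drives the carousel one tooth, 20 degrees (10 to 30 from between teeth, ending in step); the return leaves it still. A stroke short of 0.46 may not latch. About 3 N at the handle
- lever_handle (a point): middle of the lever's upright black handle post, 80 mm above the bench: 18 mm diameter, from 34 to 100 mm high, 190 mm from the axis. In the changer's frame it goes from x -0.172, y -0.080 (rest) to x -0.114, y -0.152 (stop). The flat lever bar runs from its foot to the axis, 30 to 38 mm high
- gauge: ring gauge, loose dark steel ring lying flat on the bench: outside 86 mm, bore 57 mm straight through, 25 mm high, 0.6 kg. Origin at the centre of its underside, z up
- reject_bin: loose open grey plastic bin, 130 (x) x 200 (y) x 45 mm high, walls and floor 4 mm. Origin at the centre of its underside, z up
- wash_bottle: bystander: white bottle, 60 mm diameter, 170 mm high; origin at its underside
- cuvette_case: bystander: small black case 60 x 45 x 20 mm; origin at its underside
- tube_0: bystander: capped clear tube lying along its x axis, 115 mm long, 35 mm high; origin under its middle
- tube_1: bystander: like tube_0
- jar: bystander: small amber glass jar, 44 mm diameter, 60 mm high; origin at its underside
Things that resemble listed ones, but are neither listed nor needed, are in the scene too. Leave any pink or red look-alike of the cup_f alone.

How it is judged (in metres and radians):
On the way, in this order (a step that is already met when the one before it is completed fails the run):
1. a good cup stands in the studded pocket (distance between any of cup_a, cup_b, cup_c, cup_d and pocket0 below 0.006 m and not (distance between cup_a and pocket1 below 0.006 m) and not (distance between cup_a and pocket2 below 0.006 m) and not (distance between cup_a and pocket3 below 0.006 m) and not (distance between cup_b and pocket1 below 0.006 m) and not (distance between cup_b and pocket2 below 0.006 m) and not (distance between cup_b and pocket3 below 0.006 m) and not (distance between cup_c and pocket1 below 0.006 m) and not (distance between cup_c and pocket2 below 0.006 m) and not (distance between cup_c and pocket3 below 0.006 m) and not (distance between cup_d and pocket1 below 0.006 m) and not (distance between cup_d and pocket2 below 0.006 m) and not (distance between cup_d and pocket3 below 0.006 m)), for 0.2 s.
2. the studded pocket with its cup is under the measuring head (distance between any of cup_a, cup_b, cup_c, cup_d and pocket0 below 0.006 m and horizontal distance between pocket0 and head below 0.008 m), for 0.2 s.
At the end, for the whole second after the job is handed in: Cups that pass stand in pockets (within 6 mm of the centre, tilt under 0.1 rad), one of them in the studded pocket; cups that do not pass lie in the reject bin; the studded pocket is within 8 mm of the point under the head; lever back (under 0.06 rad); all at rest (all of step 2 and (distance between cup_a and pocket0 below 0.006 m or distance between cup_a and pocket1 below 0.006 m or distance between cup_a and pocket2 below 0.006 m or distance between cup_a and pocket3 below 0.006 m) and angle between each of cup_a, cup_b, cup_c, cup_d's own z axis and vertical below 0.1 rad and linear speed of each of cup_a, cup_b, cup_c, cup_d, cup_e, cup_f below 0.02 m/s and (distance between cup_b and pocket0 below 0.006 m or distance between cup_b and pocket1 below 0.006 m or distance between cup_b and pocket2 below 0.006 m or distance between cup_b and pocket3 below 0.006 m) and (distance between cup_c and pocket0 below 0.006 m or distance between cup_c and pocket1 below 0.006 m or distance between cup_c and pocket2 below 0.006 m or distance between cup_c and pocket3 below 0.006 m) and (distance between cup_d and pocket0 below 0.006 m or distance between cup_d and pocket1 below 0.006 m or distance between cup_d and pocket2 below 0.006 m or distance between cup_d and pocket3 below 0.006 m) and x of cup_e in the frame of reject_bin between -0.065 and 0.065 m and y of cup_e in the frame of reject_bin between -0.1 and 0.1 m and z of each of cup_e, cup_f in the frame of reject_bin below 0.045 m and x of cup_f in the frame of reject_bin between -0.065 and 0.065 m and y of cup_f in the frame of reject_bin between -0.1 and 0.1 m and value of joint lever below 0.06 rad); the robot touches nothing.
It fails at once if a cup that does not pass the gauge touches the carousel (contact force between any of cup_e, cup_f and carousel above 0.3 N).
It fails at once if the fingers push the carousel directly (over 8 N) (contact force between the fingers and carousel above 8 N).
It fails at once if a bystander is moved more than 30 mm (distance of any of wash_bottle, cuvette_case, tube_0, tube_1, jar from where it was at the start of the episode above 0.03 m).
Of cup_a, cup_b, cup_c, cup_d, cup_e, cup_f only 3 to 4 are there at a start; the rules pass over those that are not, and their reading is None.
At some moment in a run one of gauge, reject_bin may be knocked a few centimetres aside while the robot is not near it.
Once in a run the grip may slacken for a moment while it holds something.
It also fails if it takes over 210 s, if anything falls off the work surface, if the arm or the gripper's body presses on something with over 40 N, if the wrist force passes 120 N, or if a joint passes its speed limit or range.

## Working session

There is one attempt and no reset: what is moved stays moved. The work goes in short steps, Python scripts to look and compute and a shell command to move; the robot and the scene stay as the last step left them, time stands still between calls to the robot, and variables do not carry over. Pictures are saved under pics/ and viewed, at most 14 in all, crops included, and the job is handed in when it is done.

```bash
mkdir -p pics; ls
cat > h.py <<'E'
import numpy as np, cv2
from station import robot
def px2w(p, uv, z):
    T=np.array(p["world_from_camera"]); d=T[:3,:3]@np.array([(uv[0]-p["cx"])/p["fx"],(uv[1]-p["cy"])/p["fy"],1]); o=T[:3,3]
    return (o+d*(z-o[2])/d[2])
def w2px(p,X):
    T=np.array(p["world_from_camera"]); c=T[:3,:3].T@(np.array(X)-T[:3,3])
    return np.array([p["fx"]*c[0]/c[2]+p["cx"],p["fy"]*c[1]/c[2]+p["cy"]])
def save(p,n,crop=None,s=1):
    f=p["frame"][:,:,::-1]
    if crop: x,y,w,h=crop; f=f[y:y+h,x:x+w]
    cv2.imwrite(f"pics/{n}.png",cv2.resize(f,None,fx=s,fy=s,interpolation=cv2.INTER_CUBIC))
def off(X):
    "tool-frame shift to bring TCP to X"
    s=robot.state(); return (np.array(s["ee_rot"]).T@(np.array(X)-np.array(s["position"]))).round(4)
E
python3 - <<'E'
from h import *
np.set_printoptions(precision=4,suppress=True)
for n in("top","side"):
    p=robot.snapshot(n); save(p,n+"0",s=1.42); T=np.array(p["world_from_camera"]);print(n,p["fx"],T)
    for l in ["cup_a","changer","carousel","gauge","reject_bin","lever_handle","pocket0","port","head","pocket1","wash_bottle","jar","tube_0","cuvette_case","lever"]:
        try: r=[(np.round(d["location"]).astype(int).tolist(),round(d["score"],2)) + (px2w(p,d["location"],{"cup_a":.004,"carousel":.046,"port":.056,"head":.056,"pocket0":.056,"pocket1":.056,"lever_handle":.08}.get(l,0))[:2].round(3).tolist(),) for d in robot.pinpoint(l,p)]
        except Exception as e: r=e
        print(l,r)
s=robot.state();print(s)
E
```

```text
pics
top 432.1222354922224 [[-0.0029 -0.9921  0.1251  0.366 ]
 [-0.9997  0.0059  0.0238  0.0412]
 [-0.0244 -0.125  -0.9919  1.2559]
 [ 0.      0.      0.      1.    ]]
cup_a [([126, 254], 0.74, [0.398, 0.519]), ([173, 244], 0.72, [0.428, 0.382]), ([196, 245], 0.66, [0.423, 0.315]), ([151, 283], 0.55, [0.315, 0.442]), ([171, 192], 0.52, [0.581, 0.392])]
changer [([299, 175], 0.94, [0.629, 0.014]), ([297, 195], 0.63, [0.57, 0.021])]
carousel [([303, 175], 0.94, [0.619, 0.004]), ([301, 175], 0.57, [0.619, 0.009])]
gauge [([394, 252], 0.6, [0.403, -0.259])]
reject_bin [([425, 197], 0.69, [0.56, -0.353]), ([299, 197], 0.2, [0.562, 0.014])]
lever_handle [([331, 235], 0.59, [0.445, -0.071])]
pocket0 [([290, 200], 0.79, [0.546, 0.041]), ([273, 173], 0.66, [0.624, 0.089])]
port [([295, 197], 0.66, [0.555, 0.026]), ([195, 248], 0.55, [0.413, 0.306])]
head []
pocket1 [([290, 200], 0.79, [0.546, 0.041]), ([273, 173], 0.66, [0.624, 0.089])]
wash_bottle [([211, 138], 0.77, [0.743, 0.277]), ([272, 257], 0.58, [0.388, 0.093])]
jar [([397, 136], 0.58, [0.744, -0.279]), ([173, 241], 0.54, [0.435, 0.38
[... 1839 characters left out ...]
 head, jar, lever_handle, pocket, port, reject_bin, tube, wash_bottle
{'time': 1.5, 'joint_positions': array([ 70.8058,  39.4834, -11.152 ,  89.6826,   9.0133,  51.711 ,
       -12.3252]), 'joint_velocities': array([ 0.0412,  0.0844,  0.0574, -0.1202, -0.0004, -0.0446, -0.0393]), 'joint_torque': array([ -0.0006, -53.9539,  -1.2671, -15.8879,   0.01  ,   0.0015,
        -0.    ]), 'position': array([ 0.2254, -0.583 ,  0.2313]), 'ee_rot': array([[ 0.9327,  0.3605,  0.0001],
       [ 0.3605, -0.9327, -0.0001],
       [ 0.    ,  0.0001, -1.    ]]), 'contact_force': array([ 0.9028,  0.6813, -0.1629]), 'torque': array([-0.0272,  0.0207,  0.0186]), 'gripper_force': 0.0, 'width': 0.0853297824119829}
```

View pics/top0.png

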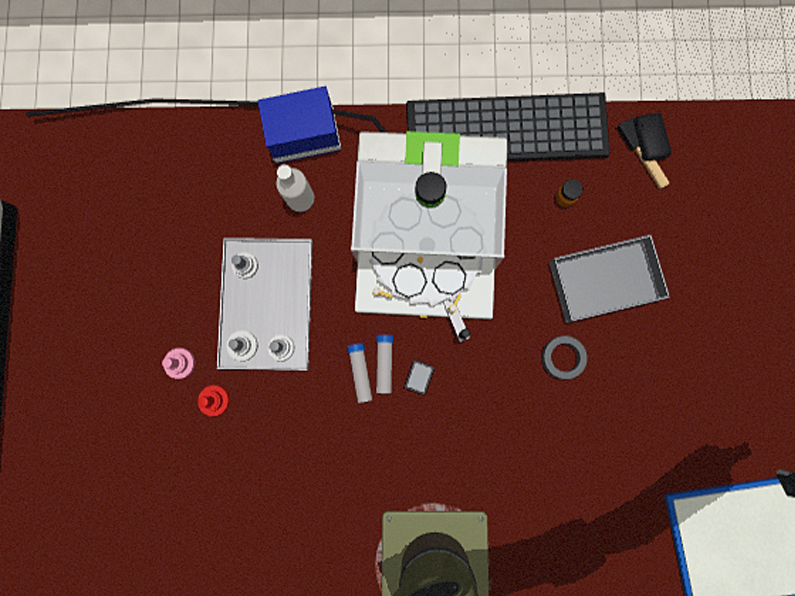

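View pics/side0.png

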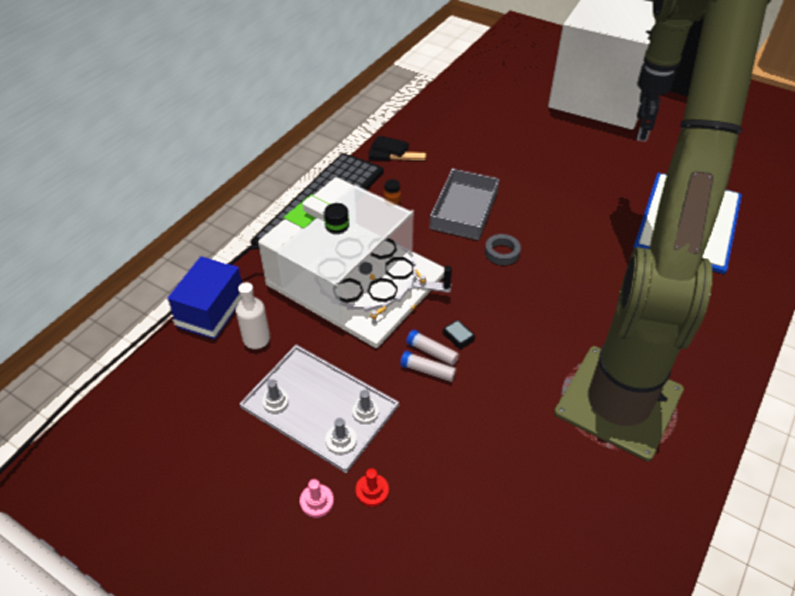

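The top view (display px) shows three silver cups on the tray at (242,265), (240,345), (281,348). The look-alikes off the tray are pink (178,362) and red (213,400). The pocket at (409,280) should be pocket 0, with the lever handle at (462,335), gauge (565,357) and bin (608,278). I choose the three silver tray cups and check them in one crop.

Run:
```python
from h import *
p=robot.snapshot("top")
f=p["frame"][:,:,::-1]
a=cv2.resize(f[160:275,110:225],(560,560),interpolation=cv2.INTER_CUBIC)[:, :]
b=cv2.resize(f[90:245,245:365],(0,0),fx=3.6,fy=3.6,interpolation=cv2.INTER_CUBIC)
a=cv2.resize(f[160:275,110:225],(360,360),interpolation=cv2.INTER_CUBIC)
c=np.zeros((max(a.shape[0],b.shape[0]),a.shape[1]+b.shape[1],3),np.uint8); c[:a.shape[0],:a.shape[1]]=a; c[:b.shape[0],a.shape[1]:]=b
cv2.imwrite("pics/crop1.png",c); print(c.shape)
```

```text
(558, 792, 3)
```

View pics/crop1.png

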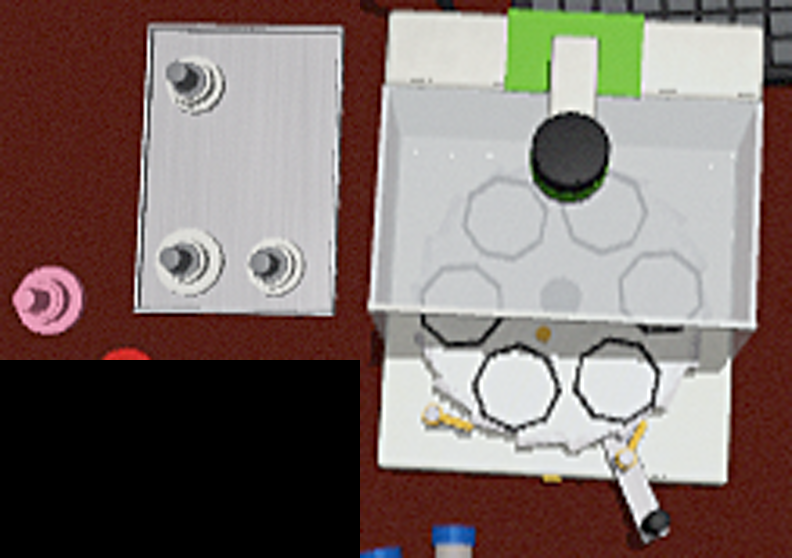

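Crop: silver cups on the tray at crop (195,85), (190,262) and (275,267). The lower-left flange looks larger, so it is probably the old pattern. The brass stud at (543,334) belongs to pocket (516,387), about 27° short of the port. The lever handle is at (655,522).

```bash
cat >> h.py <<'E'
from scipy.optimize import minimize
def ring(x,y,z,r):
    t=np.linspace(0,2*np.pi,40); return np.c_[x+r*np.cos(t),y+r*np.sin(t),0*t+z]
def sil(p,parts,S=4):
    m=np.zeros((420*S,560*S),np.uint8)
    for P in parts:
        q=np.array([w2px(p,X) for X in P]); h=cv2.convexHull(((q+.5)*S).astype(np.float32)).astype(np.int32); cv2.fillConvexPoly(m,h,255)
    return cv2.resize(m,(560,420),interpolation=cv2.INTER_AREA)/255.
def cup(x,y,z,R): return [np.r_[ring(x,y,z+a,r),ring(x,y,z+b,r)] for a,b,r in((0,.012,R),(0.012,.03,.02),(.03,.072,.01))]
def gauge(x,y): return [np.r_[ring(x,y,0,.043),ring(x,y,.025,.043)]]
def fit(pm,model,x0,step=.004):
    "pm: list of (picture,mask)"
    def f(v): 
        return sum(1-(np.minimum(s,m).sum()/np.maximum(s,m).sum()) for p,m in pm for s in [sil(p,model(v))])
    sx=[np.array(x0,float)]+[np.array(x0,float)+step*np.eye(len(x0))[i] for i in range(len(x0))]
    r=minimize(f,x0,method="Nelder-Mead",options=dict(initial_simplex=sx,xatol=1e-4,fatol=1e-4,maxiter=80)); return r.x.round(4),round(r.fun,3)
def masks(label,p,near,z=0.,rad=.05):
    out=[]
    for d in robot.cut_out(label,p):
        l,t,w,h=d["rect"]; u=w2px(p,[near[0],near[1],z])
        out.append((np.hypot(l+w/2-u[0],t+h/2-u[1]),d))
    out.sort(key=lambda a:a[0]); return out[0][1]["mask"].astype(float) if out and out[0][0]<rad*500 else None
E
python3 - <<'E'
from h import *
ps=[robot.snapshot(n) for n in("top","side")]
cr=lambda c:(245+(c[0]-360)/3.6,90+c[1]/3.6)
A=np.array([px2w(ps[0],cr(c),.066)[:2] for c in[(516,387),(616,380),(660,292),(604,212),(505,218),(461,305)]])
ax=A.mean(0);print("axis top",ax.round(4),np.hypot(*(A-ax).T).round(4),(np.degrees(np.arctan2(*(A-ax).T[::-1]))%360).round(1))
print("handle",px2w(ps[0],cr((655,521)),.1).round(4))
L=[(.42,.315),(.428,.385),(.595,.39)]
cu=[{"p":p,"r":robot.cut_out("cup_a",p)} for p in ps]
def best(c,X):
    u=w2px(c["p"],X); 
    return min(c["r"],key=lambda d:np.hypot(d["rect"][0]+d["rect"][2]/2-u[0],d["rect"][1]+d["rect"][3]/2-u[1]))
for x,y in L:
    pm=[(c["p"],best(c,[x,y,.03])["mask"].astype(float)) for c in cu]
    print("cup both",fit(pm,lambda v:cup(v[0],v[1],.004,v[2]),[x,y,.028]),*[fit([q],lambda v:cup(v[0],v[1],.004,v[2]),[x,y,.028]) for q in pm])
pm=[(p,m) for p in ps for d in robot.cut_out("gauge",p)[:1] for m in [d["mask"]]]
def fl(m):
    c,_=cv2.findContours(m.astype(np.uint8),cv2.RETR_EXTERNAL,cv2.CHAIN_APPROX_NONE);o=np.zeros(m.shape,np.uint8);cv2.drawContours(o,c,-1,1,-1);return o.astype(float)
pm=[(p,fl(m)) for p,m in pm]
print("gauge",fit(pm,lambda v:gauge(*v),[.406,-.256]),*[fit([q],lambda v:gauge(*v),[.406,-.256]) for q in pm])
def bn(v):
    c,s=np.cos(v[2]),np.sin(v[2]); return [np.array([[v[0]+c*a-s*b,v[1]+s*a+c*b,z] for a in(-.065,.065) for b in(-.1,.1) for z in(0,.045)])]
pm=[(p,robot.cut_out("reject_bin",p)[0]["mask"].astype(float)) for p in ps]
print("bin",fit(pm,bn,[.556,-.351,-.15],.02))
for p in ps: save(p,"full_"+str(p["shot"]))
E
python3 - <<'E'
import cv2
E
```

```text
axis top [0.6211 0.0103] [0.0776 0.0772 0.0777 0.0772 0.0776 0.0775] [153.3 213.4 273.4 333.1  33.4  93.3]
handle [ 0.4451 -0.0575  0.1   ]
cup both (array([0.4253, 0.3092, 0.0249]), np.float64(0.151)) (array([0.425 , 0.3086, 0.025 ]), np.float64(0.047)) (array([0.4253, 0.3108, 0.0247]), np.float64(0.078))
cup both (array([0.4293, 0.3879, 0.0295]), np.float64(0.202)) (array([0.4292, 0.3874, 0.0301]), np.float64(0.042)) (array([0.4295, 0.3901, 0.0276]), np.float64(0.089))
cup both (array([0.5958, 0.3884, 0.0251]), np.float64(1.064)) (array([0.595, 0.39 , 0.028]), np.float64(1.0)) (array([0.5958, 0.3884, 0.0251]), np.float64(0.064))
gauge (array([ 0.4044, -0.2613]), np.float64(0.071)) (array([ 0.4044, -0.2613]), np.float64(0.071))
bin (array([ 0.5594, -0.3543,  0.2299]), np.float64(0.069))
```

```bash
python3 -m inch '{"increments":[[[0,0,0],0.143,0.05],[[0,0,0],0.143,0.05],[[0,0,0],0.143,0.05],[[0.019,-0.05,0],0,0.05],[[0.019,-0.05,0],0,0.05],[[0.019,-0.05,0],0,0.05],[[0.019,-0.05,0],0,0.05],[[0.019,-0.05,0],0,0.05],[[0.019,-0.05,0],0,0.05],[[0.019,-0.05,0],0,0.05]]}' 40
```

```text
time: 3.2
position: [0.3801, -0.2401, 0.2316]
ee_rot: [[0.998, -0.06, 0.001], [-0.06, -0.998, -0.0], [0.001, 0.0, -1.0]]
contact_force: [0.7, 0.8, 0.1]
width: 0.0499
gripper_force: 0.0
```

```bash
python3 -m inch '{"increments":[[[0.0135,-0.046,0],0,0.05],[[0.0135,-0.046,0],0,0.05],[[0.0135,-0.046,0],0,0.05],[[0.0135,-0.046,0.01],0,0.05],[[0,0,0.04],0,0.05],[[0,0,0.04],0,0.05],[[0,0,0.04],0,0.05],[[0,0,0.04],0,0.05],[[0,0,0],0,0.036],[[0,0,0],0,0.036]]}' 40
python3 - <<'E'
from h import *
save(robot.snapshot("side"),"lev1",(240,130,140,110),5)
E
```

```text
time: 4.45
position: [0.4447, -0.0613, 0.0623]
ee_rot: [[0.998, -0.06, 0.001], [-0.06, -0.998, -0.0], [0.001, 0.0, -1.0]]
contact_force: [0.5, 0.1, -0.7]
width: 0.036
gripper_force: 0.0
```

View pics/lev1.png

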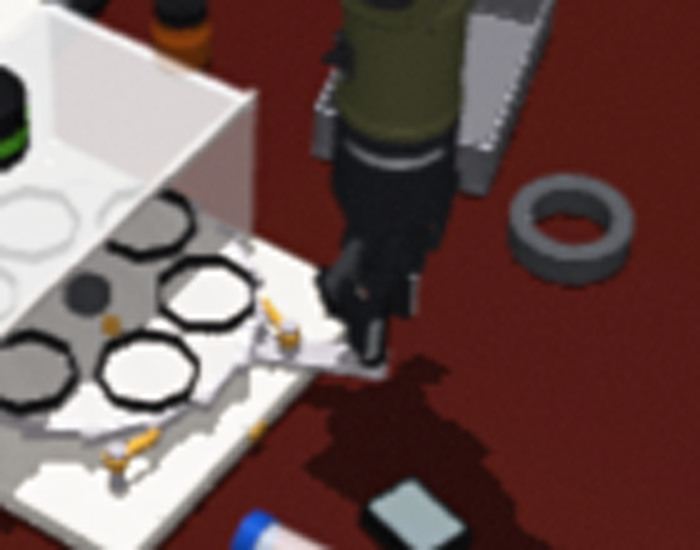

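```bash
python3 -m inch '{"increments":[[[0.010,0.024,0],0,0.036],[[0.014,0.021,0],0,0.036],[[0.016,0.019,0],0,0.036],[[0.0185,0.0175,0],0,0.036],[[0,0,0],0,0.036],[[0,0,0],0,0.036]]}'
python3 - <<'E'
from h import *
p=robot.snapshot("side");save(p,"lev2",(240,130,140,110),5)
E
```

```text
time: 5.25
position: [0.4973, -0.1428, 0.063]
ee_rot: [[0.998, -0.057, -0.0], [-0.057, -0.998, 0.004], [-0.0, -0.004, -1.0]]
contact_force: [-1.6, 6.1, 1.2]
width: 0.0359
gripper_force: 3.5
```

View pics/lev2.png

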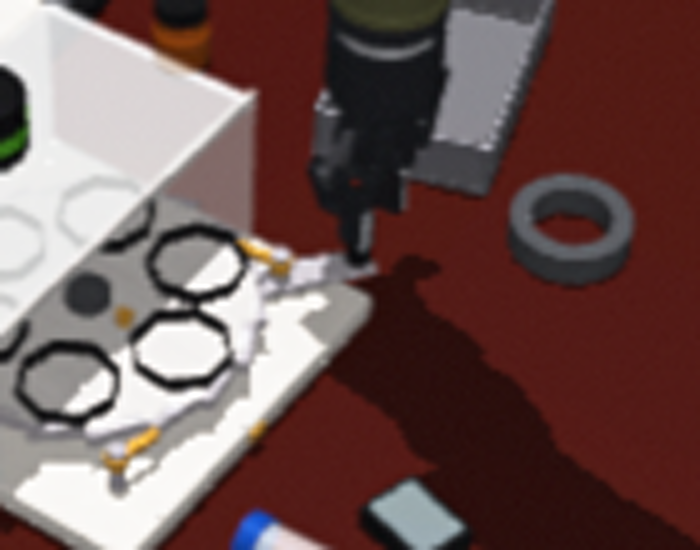

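```bash
python3 -m inch '{"increments":[[[0.003,0.004,0],0,0.036],[[0,0,0],0,0.036],[[0,0,0],0,0.036]]}'
cat > /tmp/car.py <<'E'
from h import *
p=robot.snapshot("top")
# pocket rim fit: dark rim pixels near circle r=.030 at z=.066 for angle a
ax=np.array([.6211,.0103]); g=cv2.cvtColor(p["frame"],cv2.COLOR_RGB2GRAY).astype(np.float32)
def sc(a):
    v=[]
    for k in range(6):
        c=ax+.078*np.array([np.cos(a+k*np.pi/3),np.sin(a+k*np.pi/3)])
        q=np.array([w2px(p,X) for X in ring(c[0],c[1],.066,.0305)],np.float32)
        w=cv2.remap(g,q[:,0],q[:,1],cv2.INTER_LINEAR); v.append(w.mean())
    return np.mean(v)
A=np.arange(0,60,.5); S=[sc(np.radians(a)) for a in A]; i=int(np.argmin(S)); print("pocket angle mod 60:",A[i],"=>",A[i]+120,A[i]+180,"score",S[i],np.median(S))
E
PYTHONPATH=. python3 /tmp/car.py
```

```text
time: 5.68
position: [0.4981, -0.1436, 0.0629]
ee_rot: [[0.999, -0.054, -0.004], [-0.054, -0.999, 0.007], [-0.005, -0.007, -1.0]]
contact_force: [-5.2, 12.9, 5.0]
width: 0.0361
gripper_force: 6.6Traceback (most recent call last):
  File "/tmp/car.py", line 1, in <module>
    from h import *
  File "h.py", line 1, in <module>
    import numpy as np, cv2
ModuleNotFoundError: No module named 'cv2'
```

```bash
mv /tmp/car.py car.py; python3 -m inch '{"increments":[[[-0.0215,-0.0215,0],0,0.036],[[-0.016,-0.019,0],0,0.036],[[-0.014,-0.021,0],0,0.036],[[-0.010,-0.024,0],0,0.036],[[0,0,0],0,0.036],[[0,0,0],0,0.036]]}';  python3 car.py
```

```text
time: 6.42
position: [0.4454, -0.0621, 0.0624]
ee_rot: [[0.998, -0.061, 0.003], [-0.061, -0.998, -0.001], [0.003, 0.001, -1.0]]
contact_force: [0.5, -0.1, -0.0]
width: 0.0361
gripper_force: 0.0
pocket angle mod 60: 54.0 => 174.0 234.0 score 137.53682 178.05048
```

```bash
python3 -m inch '{"increments":[[[0,0,-0.05],0,0.05],[[0,0,-0.05],0,0.05],[[-0.0005,0,-0.04],0,0.05],[[-0.006,-0.0527,0],0,0.05],[[-0.006,-0.0527,0],0,0.05],[[-0.006,-0.0527,0],0,0.05],[[-0.006,-0.0527,0],0,0.05],[[-0.006,-0.0527,0],0,0.05],[[-0.006,-0.0527,0],0,0.05],[[-0.006,-0.0527,0],0,0.05],[[0,0,0.03],0,0.05],[[0,0,0],0,0.05]]}'; sed -i 's/np.arange(0,60,.5)/np.arange(0,60,.25)/' car.py
cat >> car.py <<'E'
def f(v):
    s=0
    for k in range(6):
        c=np.array(v[:2])+.078*np.array([np.cos(v[2]+k*np.pi/3),np.sin(v[2]+k*np.pi/3)])
        q=np.array([w2px(p,X) for X in ring(c[0],c[1],.066,.0305)],np.float32); w=cv2.remap(g,q[:,0],q[:,1],cv2.INTER_LINEAR); s+=np.minimum(w,220).mean()
    return s/6
r=minimize(f,[*ax,np.radians(A[i])],method="Nelder-Mead",options=dict(initial_simplex=[[.6211,.0103,np.radians(A[i])],[.624,.0103,np.radians(A[i])],[.6211,.013,np.radians(A[i])],[.6211,.0103,np.radians(A[i]+1.5)]],xatol=1e-5,fatol=1e-3))
print("axis fit",r.x[:2].round(4),np.degrees(r.x[2]).round(2)+120,r.fun)
E
cat > psi.py <<'E'
from h import *
p=robot.snapshot("top"); g=cv2.cvtColor(p["frame"],cv2.COLOR_RGB2GRAY).astype(np.float32)
# front base edge: red channel/brightness drop along columns
P=[]
for u in range(255,345):
    col=g[190:240,u]; d=col[1:]-col[:-1]; j=int(np.argmin(d)); 
    if 0<j<47:
        a,b,c=d[j-1],d[j],d[j+1]; P.append((u,190+j+.5+ (a-c)/(2*(a-2*b+c))))
P=np.array(P); W=np.array([px2w(p,q,.02)[:2] for q in P])
l=cv2.fitLine(W.astype(np.float32),cv2.DIST_HUBER,0,.001,.001).ravel(); print("front edge yaw",np.degrees(np.arctan2(-l[0]*np.sign(l[1]),abs(l[1]))))
E
python3 car.py; python3 psi.py
```

```text
time: 7.98
position: [0.4233, 0.3081, 0.1701]
ee_rot: [[0.998, -0.061, -0.003], [-0.061, -0.998, -0.003], [-0.003, 0.003, -1.0]]
contact_force: [0.2, -1.3, -0.3]
width: 0.0501
gripper_force: 0.0
pocket angle mod 60: 54.25 => 174.25 234.25 score 138.4223 184.42819
axis fit [0.6223 0.0115] 174.89 132.78431701660156
front edge yaw -1.7588599
```

```bash
python3 -m inch '{"increments":[[[0.002,-0.001,0.045],0,0.05],[[0,0,0.045],0,0.05],[[0,0,0.04],0,0.05],[[0,0,0],0,0.05],[[0,0,0],0,0.01],[[0,0,0],0,0.01],[[0,0,0],0,0.01],[[0,0,0],0,0.01],[[0,0,-0.03],0,0.01],[[0,0,-0.04],0,0.01],[[0,0,-0.04],0,0.01],[[0,0,-0.04],0,0.01]]}' 60
```

```text
time: 9.57
position: [0.4257, 0.3104, 0.1934]
ee_rot: [[0.998, -0.06, 0.001], [-0.06, -0.998, 0.001], [0.001, -0.001, -1.0]]
contact_force: [0.1, -0.2, -1.5]
width: 0.0187
gripper_force: 58.7
```

```bash
python3 -m inch '{"increments":[[[0.0012,0.052,0],0,0.01],[[0.0012,0.052,0],0,0.01],[[0.0012,0.052,0],0,0.01],[[0.0012,0.052,0],0,0.01],[[0.0012,0.052,0],0,0.01],[[0.0012,0.052,0],0,0.01],[[0.0012,0.052,0],0,0.01],[[0.0012,0.052,0],0,0.01],[[0.0012,0.052,0],0,0.01],[[0.0012,0.052,0],0,0.01],[[0.0012,0.05,0],0,0.01],[[0,0,0.05],0,0.01]]}'
cat > look.py <<'E'
from h import *
import sys
# where are gauge and held cup, in both cameras; tcp guess for cup
s=robot.state(); t=np.array(s["position"]); ps=[robot.snapshot(n) for n in("top","side")]
def fl(m):
    c,_=cv2.findContours(m.astype(np.uint8),cv2.RETR_EXTERNAL,cv2.CHAIN_APPROX_NONE);o=np.zeros(m.shape,np.uint8);cv2.drawContours(o,c,-1,1,-1);return o.astype(float)
for p,n in zip(ps,("top","side")):
    for l,z in(("gauge",0),("cup_a",t[2]-.036)):
        print(n,l,[(px2w(p,d["location"],z)[:2].round(4).tolist(),round(d["score"],2)) for d in robot.pinpoint(l,p)][:6])
    d=[d for d in robot.cut_out("gauge",p) if d["score"]>.4]
    for d in d[:1]: print(" gauge fit",fit([(p,fl(d["mask"]))],lambda v:gauge(*v),[.4044,-.2613]))
p=ps[1]; c=w2px(p,[t[0],t[1],t[2]-.06]).astype(int); x=max(0,c[0]-60);y=max(0,c[1]-45); save(p,sys.argv[1],(x,y,120,90),6)
print("tcp",t,s["width"],s["gripper_force"])
E
python3 look.py g1
```

```text
time: 11.08
position: [0.407, -0.2666, 0.1439]
ee_rot: [[0.998, -0.069, 0.01], [-0.069, -0.998, -0.009], [0.01, 0.008, -1.0]]
contact_force: [0.8, 0.1, -1.7]
width: 0.0184
gripper_force: 58.9
top gauge [([0.3996, -0.263], 0.75), ([0.6038, 0.0902], 0.18)]
top cup_a [([0.3204, 0.4069], 0.83), ([0.385, 0.4767], 0.74), ([0.43, 0.3633], 0.65), ([0.4079, -0.2665], 0.62)]
 gauge fit (array([ 0.4007, -0.2616]), np.float64(0.544))
side gauge [([0.3937, -0.2584], 0.75)]
side cup_a [([0.3438, 0.5551], 0.83), ([0.2919, 0.4923], 0.77), ([0.387, -0.2426], 0.76), ([0.5483, 0.4386], 0.74), ([0.3849, 0.44], 0.59)]
 gauge fit (array([ 0.404, -0.261]), np.float64(0.037))
tcp [ 0.40699486 -0.26662624  0.14391419] 0.0183684330418694 58.933923840522766
```

View pics/g1.png

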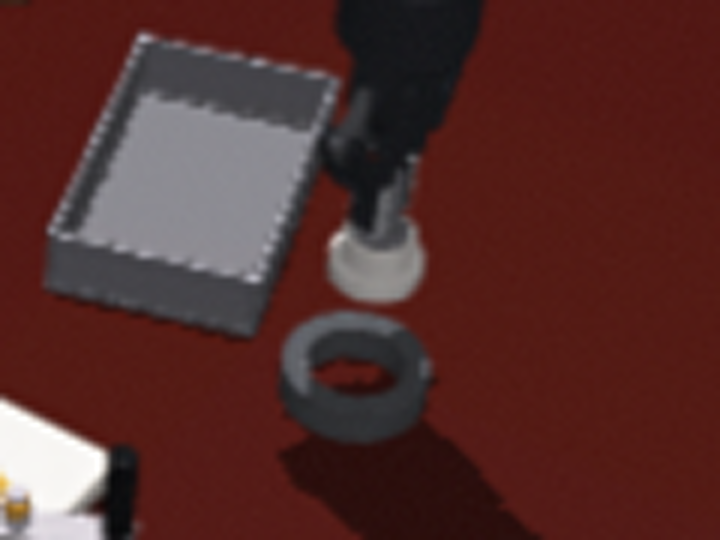

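```bash
python3 -m inch '{"increments":[[[-0.003,-0.005,0.035],0,0.01],[[0,0,0.035],0,0.01],[[0,0,0],0,0.01],[[0,0,0],0,0.01]]}'
cat > rel.py <<'E'
from h import *
s=robot.state(); t=np.array(s["position"]); p=robot.snapshot("side"); print("tcp",t.round(4))
def fl(m):
    c,_=cv2.findContours(m.astype(np.uint8),cv2.RETR_EXTERNAL,cv2.CHAIN_APPROX_NONE);o=np.zeros(m.shape,np.uint8);cv2.drawContours(o,c,-1,1,-1);return o.astype(float)
# cup flange+body from bright pixels near tcp
f=p["frame"].astype(int); c=w2px(p,[t[0],t[1],t[2]-.025])
for n,near in(("cup_a",c),("gauge",w2px(p,[t[0],t[1],.01]))):
    for d in robot.cut_out(n,p):
        l,tp,w,h=d["rect"]
        if np.hypot(l+w/2-near[0],tp+h/2-near[1])<15:
            if n=="cup_a":
                for R in(.026,.0305): print(n,R,fit([(p,d["mask"].astype(float))],lambda v:cup(v[0],v[1],t[2]-.036,R)[:2],t[:2]))
            else: print(n,fit([(p,fl(d["mask"]))],lambda v:gauge(*v)+cup(t[0],t[1],t[2]-.036,.026)[:2],[.404,-.261]), d["rect"])
E
python3 rel.py
```

```text
time: 11.98
position: [0.403, -0.2544, 0.0727]
ee_rot: [[0.998, -0.06, 0.002], [-0.06, -0.998, -0.001], [0.002, 0.001, -1.0]]
contact_force: [-0.1, 0.5, -0.8]
width: 0.0185
gripper_force: 58.9
tcp [ 0.403  -0.2544  0.0727]
cup_a 0.026 (array([ 0.3984, -0.251 ]), np.float64(0.211))
cup_a 0.0305 (array([ 0.4015, -0.255 ]), np.float64(0.332))
gauge (array([ 0.4036, -0.2612]), np.float64(0.487)) [337.3, 166.1, 28.5, 21.2]
```

```bash
python3 -m inch '{"increments":[[[0.0015,0.0065,0],0,0.01],[[0,0,0],0,0.01],[[0,0,0.009],0,0.01],[[0,0,0.006],0,0.01],[[0,0,0.006],0,0.01],[[0,0,0],0,0.01],[[0,0,0],0,0.01]]}'
```

```text
time: 13.0
position: [0.4034, -0.2608, 0.0502]
ee_rot: [[0.998, -0.06, 0.0], [-0.06, -0.998, -0.0], [0.0, 0.0, -1.0]]
contact_force: [1.7, -1.0, -1.7]
width: 0.0182
gripper_force: 58.7
```

```bash
python3 -m inch '{"increments":[[[0,0,0.008],0,0.01],[[0,0,0],0,0.01],[[0,0,-0.03],0,0.01],[[0,0,-0.04],0,0.01],[[0,0,-0.045],0,0.01],[[0,0,-0.043],0,0.01]]}';python3 -m inch '{"increments":[[[0.0206,-0.0477,0],0,0.01],[[0.0206,-0.0477,0],0,0.01],[[0.0206,-0.0477,0],0,0.01],[[0.0206,-0.0477,0],0,0.01],[[0.0206,-0.0477,0],0,0.01],[[0.0206,-0.0477,0],0,0.01],[[0,0,0],0,0.01],[[0,0,0],0,0.01],[[0,0,0.05],0,0.01],[[0,0,0],0,0.01],[[0,0,0],0,0.01]]}'
python3 - <<'E'
from h import *
for n in("side","top"):
    p=robot.snapshot(n); s=robot.state(); t=s["position"]; c=w2px(p,[t[0],t[1],.07]).astype(int)
    print(n,[(px2w(p,d["location"],.056)[:2].round(4).tolist(),round(d["score"],2)) for d in robot.pinpoint("pocket0",p)])
    if n=="side": save(p,"port1",(c[0]-60,c[1]-50,120,90),6)
    else: save(p,"port1t",(c[0]-50,c[1]-40,100,75),7)
E
```

```text
time: 13.75
position: [0.4021, -0.26, 0.2015]
ee_rot: [[0.998, -0.06, -0.002], [-0.06, -0.998, 0.001], [-0.002, -0.001, -1.0]]
contact_force: [0.3, 0.2, -1.1]
width: 0.0185
gripper_force: 59.3
time: 15.12
position: [0.5438, 0.0163, 0.1512]
ee_rot: [[0.998, -0.062, 0.0], [-0.062, -0.998, -0.001], [0.0, 0.001, -1.0]]
contact_force: [0.1, 0.1, -0.2]
width: 0.0185
gripper_force: 59.3
side [([0.588, 0.0797], 0.83), ([0.6723, 0.0612], 0.71), ([0.5493, 0.0157], 0.57), ([0.7099, -0.0095], 0.56)]
top [([0.5832, 0.0823], 0.64)]
```

View pics/port1.png

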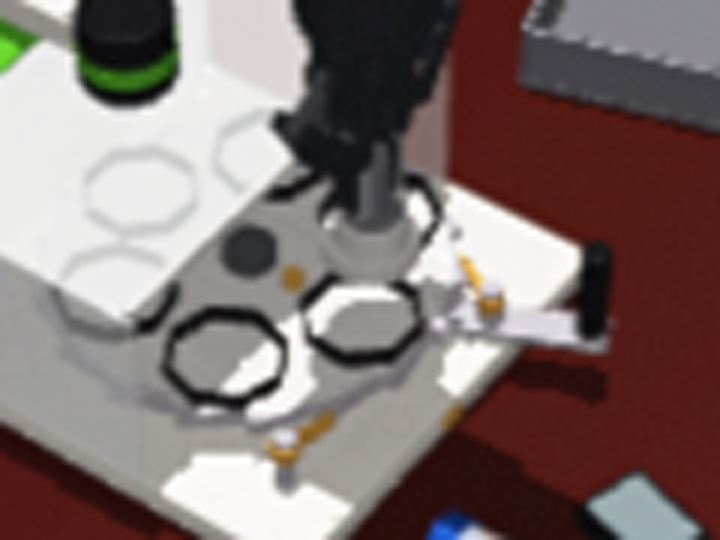

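The cup hangs in the grip at crop (370,240), above the studded pocket whose rim is at crop (363,318). The lever is at rest at (595,290). I'll refine the pocket position from the side view.

```bash
cat > carside.py <<'E'
from h import *
import sys
a0=float(sys.argv[1]) if len(sys.argv)>1 else 174.9; ks=[int(k) for k in sys.argv[2]] if len(sys.argv)>2 else [0,5,4,3]
for cam in("side","top"):
    p=robot.snapshot(cam); g=cv2.cvtColor(p["frame"],cv2.COLOR_RGB2GRAY).astype(np.float32)
    def f(v):
        s=0
        for k in ks:
            c=np.array(v[:2])+.078*np.array([np.cos(v[2]+k*np.pi/3),np.sin(v[2]+k*np.pi/3)])
            q=np.array([w2px(p,X) for X in ring(c[0],c[1],.066,.0305)],np.float32); s+=np.minimum(cv2.remap(g,q[:,0],q[:,1],cv2.INTER_LINEAR),230).mean()
        return s/len(ks)
    b=None
    for da in(-2,0,2):
        x0=np.array([.6217,.0109,np.radians(a0+da)]); r=minimize(f,x0,method="Nelder-Mead",options=dict(initial_simplex=[x0,x0+[.003,0,0],x0+[0,.003,0],x0+[0,0,.03]],xatol=1e-5,fatol=1e-3))
        if b is None or r.fun<b.fun: b=r
    v=b.x; print(cam,"axis",v[:2].round(4),"ang",np.degrees(v[2]).round(2),"pocket",(v[:2]+.078*np.array([np.cos(v[2]),np.sin(v[2])])).round(4),round(b.fun,1))
E
python3 carside.py; python3 -c "
from h import *; print(off([.544,.017,.2]))"
```

```text
side axis [0.6206 0.0155] ang 175.05 pocket [0.5429 0.0223] 116.4
top axis [0.6217 0.0114] ang 174.35 pocket [0.5441 0.0191] 92.8
[-0.0002  0.0005 -0.0488]
```

```bash
python3 -m inch '{"increments":[[[-0.0005,-0.005,0.02],0,0.01],[[0,0,0.02],0,0.01],[[0,0,0],0,0.01],[[0,0,0.006],0,0.01],[[0,0,0.005],0,0.01],[[0,0,0],0,0.01],[[0,0,0],0,0.01]]}'
```

```text
time: 16.3
position: [0.5478, 0.0217, 0.1027]
ee_rot: [[0.998, -0.062, 0.01], [-0.062, -0.998, -0.0], [0.01, -0.0, -1.0]]
contact_force: [0.9, -1.6, 17.2]
width: 0.0184
gripper_force: 62.9
```

```bash
python3 -m inch '{"increments":[[[0,0,-0.008],0,0.01],[[0,0,0],0,0.01],[[0,0,0],0,0.01]]}'
python3 - <<'E'
from h import *
a=[]
for n,w in(("side",(56,42)),("top",(40,42))):
    p=robot.snapshot(n); s=robot.state(); t=s["position"]; c=w2px(p,[t[0],t[1],.07]).astype(int)
    f=p["frame"][c[1]-30:c[1]+30,c[0]-28:c[0]+28,::-1]; a.append(cv2.resize(f,None,fx=7,fy=7,interpolation=cv2.INTER_CUBIC))
    cv2.imwrite("pics/raw_%s.png"%n,p["frame"][:,:,::-1])
cv2.imwrite("pics/rim.png",np.hstack(a))
E
```

```text
time: 16.68
position: [0.5433, 0.0227, 0.1071]
ee_rot: [[0.998, -0.06, -0.001], [-0.06, -0.998, 0.0], [-0.001, 0.0, -1.0]]
contact_force: [-0.0, -0.1, 0.1]
width: 0.0185
gripper_force: 60.7
```

View pics/rim.png

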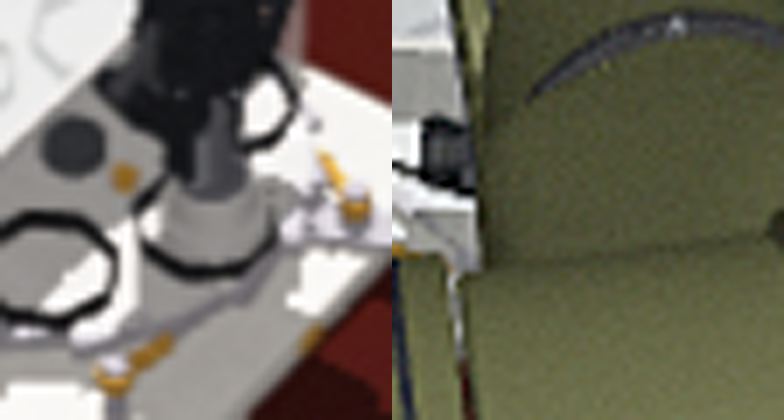

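```bash
cat > rel2.py <<'E'
from h import *
# held cup flange fit in the side view (lower part only) given tcp height
s=robot.state(); t=np.array(s["position"]); p=robot.snapshot("side"); 
row=int(w2px(p,[t[0],t[1],t[2]-.010])[1]); near=w2px(p,[t[0],t[1],t[2]-.02])
for d in robot.cut_out("cup_a",p):
    l,tp,w,h=d["rect"]
    if np.hypot(l+w/2-near[0],tp+h/2-near[1])<18:
        m=d["mask"].astype(float).copy(); m[:row]=0; ys,xs=np.nonzero(m); print(d["rect"],d["score"],row)
        def f(v,R=.026):
            q=sil(p,cup(v[0],v[1],t[2]-.036,R)[:2]); q[:row]=0; return 1-np.minimum(q,m).sum()/np.maximum(q,m).sum()
        for R in(.026,.0305):
            r=minimize(f,t[:2],args=(R,),method="Nelder-Mead",options=dict(initial_simplex=[t[:2],t[:2]+[.004,0],t[:2]+[0,.004]],xatol=1e-4,fatol=1e-4)); print("tcp",t.round(4),"cup in side view",R,r.x.round(4),round(r.fun,3))
E
python3 rel2.py; python3 carside.py 174.9 543
```

```text
[267.7, 186.3, 16.9, 19.4] 0.73 192
tcp [0.5433 0.0226 0.1069] cup in side view 0.026 [0.5371 0.0253] 0.129
tcp [0.5433 0.0226 0.1069] cup in side view 0.0305 [0.5396 0.0208] 0.245
[237.4, 175.3, 56.5, 42.3] 0.21 192
tcp [0.5433 0.0226 0.1069] cup in side view 0.026 [0.5891 0.1138] 0.757
tcp [0.5433 0.0226 0.1069] cup in side view 0.0305 [0.5681 0.0985] 0.702
side axis [0.6205 0.0152] ang 175.11 pocket [0.5428 0.0218] 132.3
top axis [0.6212 0.0116] ang 174.22 pocket [0.5436 0.0195] 108.3
```

```bash
python3 -m inch '{"increments":[[[0,0.0025,0],0,0.01],[[0,0,0],0,0.01],[[0,0,0.005],0,0.01],[[0,0,0.003],0,0.01],[[0,0,0],0,0.01],[[0,0,0],0,0.01]]}'; python3 -c "
from h import *; s=robot.state(); print(s['torque'],s['contact_force'],s['position'])"
```

```text
time: 17.73
position: [0.546, 0.0198, 0.1019]
ee_rot: [[0.998, -0.061, 0.006], [-0.061, -0.998, -0.0], [0.006, -0.0, -1.0]]
contact_force: [-0.9, -0.8, 21.8]
width: 0.0187
gripper_force: 64.0
[-0.01076964  0.57803539  0.05471739] [-0.85880298 -0.83479152 21.82288078] [0.54602288 0.01976713 0.10193111]
```

```bash
python3 -m inch '{"increments":[[[0,0,-0.008],0,0.01],[[0.0035,0,0],0,0.01],[[0,0,0],0,0.01],[[0,0,0.005],0,0.01],[[0,0,0.003],0,0.01],[[0,0,0],0,0.01],[[0,0,0],0,0.01]]}'; python3 -c "
from h import *; s=robot.state(); print(s['torque'],s['contact_force'],s['position'])"
```

```text
time: 18.6
position: [0.5491, 0.0197, 0.1008]
ee_rot: [[0.998, -0.061, 0.005], [-0.061, -0.998, 0.0], [0.005, -0.0, -1.0]]
contact_force: [0.1, 0.1, 15.5]
width: 0.0181
gripper_force: 64.2
[ 0.10747732  0.25146634 -0.02638375] [ 0.14063262  0.08656459 15.54083659] [0.54914995 0.01966947 0.10083881]
```

```bash
python3 -m inch '{"increments":[[[0,0,-0.03],0,0.01],[[0,0,0],0,0.01],[[0,0,0],0,0.01]]}'
cat > ov.py <<'E'
from h import *
import sys
s=robot.state(); t=np.array(s["position"]); p=robot.snapshot("side"); S=8
c=w2px(p,[t[0],t[1],t[2]-.025]).astype(int)-[45,35]; f=cv2.resize(p["frame"][c[1]:c[1]+70,c[0]:c[0]+90,::-1],None,fx=S,fy=S,interpolation=cv2.INTER_CUBIC)
def dr(P,col): q=((np.array([w2px(p,X) for X in P])-c+.5)*S).astype(np.int32); cv2.polylines(f,[q],True,col,1)
b=t[2]-.036
for z,r in((0,.026),(.012,.026),(.03,.02),(.072,.01)): dr(ring(t[0],t[1],b+z,r),(0,0,255))
a=np.radians(175); dr(ring(.6206+.078*np.cos(a),.0152+.078*np.sin(a),.066,.029),(255,0,0))
cv2.imwrite("pics/%s.png"%sys.argv[1],f); print(t)
E
python3 ov.py ov1
```

```text
time: 18.98
position: [0.5463, 0.0199, 0.1284]
ee_rot: [[0.998, -0.06, -0.001], [-0.06, -0.998, -0.0], [-0.001, 0.0, -1.0]]
contact_force: [0.2, 0.1, -1.1]
width: 0.0186
gripper_force: 62.2
[0.54631946 0.01986089 0.12839103]
```

View pics/ov1.png

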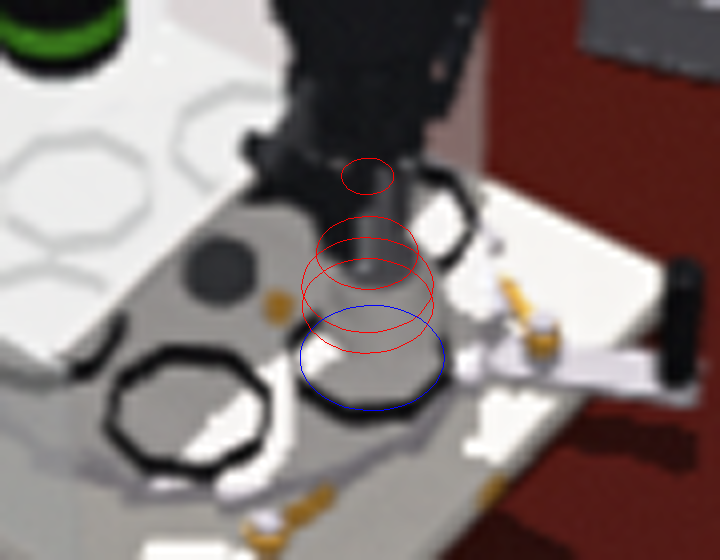

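```bash
python3 -m inch '{"increments":[[[0,0,-0.04],0,0.01],[[-0.029,0.042,0],0,0.01],[[-0.029,0.042,0],0,0.01],[[-0.029,0.042,0],0,0.01],[[-0.029,0.042,0],0,0.01],[[0,0,0.06],0,0.01],[[0,0,0.045],0,0.01],[[0,0,0.022],0,0.01],[[0,0,0],0,0.01],[[0,0,0],0,0.01]]}'
```

```text
time: 20.27
position: [0.4211, -0.1409, 0.0421]
ee_rot: [[0.998, -0.06, -0.0], [-0.06, -0.998, 0.0], [-0.0, -0.0, -1.0]]
contact_force: [0.1, 0.6, -1.0]
width: 0.0184
gripper_force: 64.9
```

```bash
python3 -m inch '{"increments":[[[0,0,0.003],0,0.01],[[0,0,0],0,0.01],[[0,0,0],0,0.01]]}'; python3 -m inch '{"increments":[[[0,0,0.002],0,0.01],[[0,0,0],0,0.01],[[0,0,0],0,0.01]]}'
```

```text
time: 20.65
position: [0.4213, -0.1409, 0.0396]
ee_rot: [[0.998, -0.06, 0.001], [-0.06, -0.998, -0.0], [0.001, 0.0, -1.0]]
contact_force: [-0.2, 0.2, -1.4]
width: 0.0184
gripper_force: 64.9
time: 21.02
position: [0.4212, -0.141, 0.0379]
ee_rot: [[0.998, -0.06, 0.001], [-0.06, -0.998, -0.0], [0.001, 0.0, -1.0]]
contact_force: [-0.9, 1.0, 7.0]
width: 0.0186
gripper_force: 66.2
```

```bash
python3 -m inch '{"increments":[[[0,0,0],0,0.03],[[0,0,0],0,0.05],[[0,0,0],0,0.05],[[0,0,-0.05],0,0.05],[[0,0,-0.05],0,0.05],[[0,0.06,0],0,0.05],[[0,0.06,0],0,0.05],[[0,0.06,0],0,0.05],[[0,0,0],0,0.05]]}'
cat > cupfit.py <<'E'
from h import *
import sys
x,y,z=map(float,sys.argv[1:4])
pm=[]
for n in("top","side"):
    p=robot.snapshot(n); u=w2px(p,[x,y,z+.03]); R=robot.cut_out("cup_a",p)
    d=min(R,key=lambda d:np.hypot(d["rect"][0]+d["rect"][2]/2-u[0],d["rect"][1]+d["rect"][3]/2-u[1]))
    if np.hypot(d["rect"][0]+d["rect"][2]/2-u[0],d["rect"][1]+d["rect"][3]/2-u[1])<20:
        print(n,fit([(p,d["mask"].astype(float))],lambda v:cup(v[0],v[1],z,v[2]),[x,y,.028]))
    else: print(n,"none")
E
python3 cupfit.py .42 -.141 0; python3 carside.py 174.9 012345; python3 -c "
from h import *; print(robot.state()['position'])"
```

```text
time: 22.15
position: [0.4081, -0.3271, 0.1372]
ee_rot: [[0.997, -0.071, 0.0], [-0.071, -0.997, -0.004], [0.0, 0.004, -1.0]]
contact_force: [0.6, -0.8, 0.5]
width: 0.0499
gripper_force: 0.0
top (array([ 0.4113, -0.1417,  0.0265]), np.float64(0.052))
side (array([ 0.4117, -0.136 ,  0.0213]), np.float64(0.12))
side axis [0.6205 0.0155] ang 174.84 pocket [0.5428 0.0225] 113.4
top axis [0.6222 0.0114] ang 174.85 pocket [0.5445 0.0184] 135.5
[ 0.41076382 -0.31854239  0.13725284]
```

```bash
python3 -m inch '{"increments":[[[-0.0024,-0.0448,0],0,0.05],[[-0.0024,-0.0448,0],0,0.05],[[-0.0024,-0.0448,0],0,0.05],[[-0.0024,-0.0448,0],0,0.05],[[0,0,0.05],0,0.05],[[0,0,0.05],0,0.05],[[0,0,0],0,0.05],[[0,0,0],0,0.05],[[0,0,0],0,0.05]]}'
```

```text
time: 23.58
position: [0.4152, -0.1421, 0.0414]
ee_rot: [[0.998, -0.06, 0.0], [-0.06, -0.998, 0.001], [0.0, -0.001, -1.0]]
contact_force: [-0.3, -0.2, 0.1]
width: 0.05
gripper_force: 0.0
```

```bash
python3 -m inch '{"increments":[[[-0.0037,0,0.0045],0,0.05],[[0,0,0],0,0.05],[[0,0,0],0,0.05],[[0,0,0],0,0.01],[[0,0,0],0,0.01],[[0,0,0],0,0.01],[[0,0,0],0,0.01]]}' 90; python3 cupfit.py .4115 -.141 0
```

```text
time: 24.45
position: [0.412, -0.1422, 0.0369]
ee_rot: [[0.998, -0.06, -0.007], [-0.06, -0.998, 0.003], [-0.007, -0.002, -1.0]]
contact_force: [0.6, 1.1, 5.4]
width: 0.0179
gripper_force: 87.6
top none
side (array([ 0.413 , -0.1386,  0.0248]), np.float64(0.352))
```

```bash
python3 -m inch '{"increments":[[[0,0,-0.045],0,0.01],[[0,0,-0.045],0,0.01],[[0,0,-0.04],0,0.01],[[0.0306,-0.0421,0],0,0.01],[[0.0306,-0.0421,0],0,0.01],[[0.0306,-0.0421,0],0,0.01],[[0.0306,-0.0421,0],0,0.01],[[0,0,0.03],0,0.01],[[0,0,0.025],0,0.01],[[0,0,0],0,0.01],[[0,0,0],0,0.01],[[0,0,0],0,0.01]]}'; python3 ov.py ov2; python3 rel2.py
```

```text
time: 26.15
position: [0.5454, 0.0182, 0.1121]
ee_rot: [[0.998, -0.061, -0.006], [-0.061, -0.998, 0.003], [-0.006, -0.003, -1.0]]
contact_force: [-0.3, -0.2, -1.9]
width: 0.0181
gripper_force: 88.1
[0.54543254 0.01816565 0.11212939]
[268.6, 190.9, 14.8, 12.2] 0.75 190
tcp [0.5454 0.0182 0.1121] cup in side view 0.026 [0.5479 0.0175] 0.202
tcp [0.5454 0.0182 0.1121] cup in side view 0.0305 [0.5511 0.0119] 0.31
```

View pics/ov2.png

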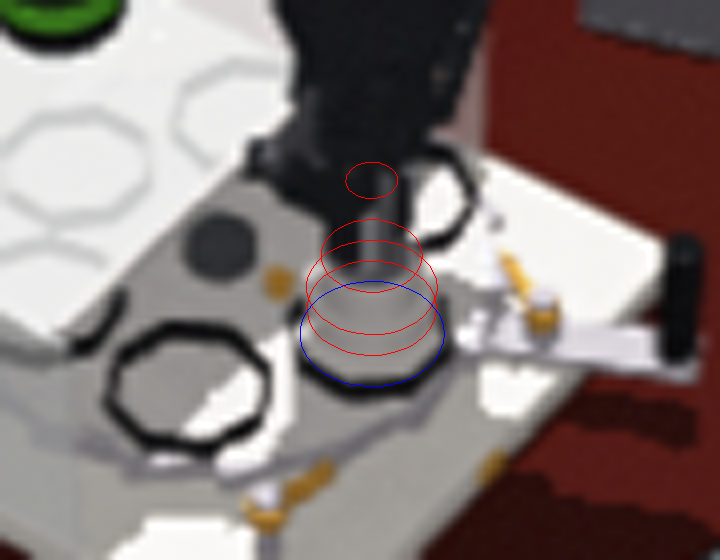

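The overlay shows the cup upright at crop (371,300), right above the pocket at (372,333). I'll lower it in small steps and watch the force.

```bash
python3 -m inch '{"increments":[[[-0.0005,-0.0003,0.008],0,0.01],[[0,0,0.003],0,0.01],[[0,0,0.003],0,0.01],[[0,0,0],0,0.01],[[0,0,0],0,0.01]]}'; python3 -c "
from h import *; s=robot.state(); print(s['torque'],s['contact_force'],s['position'])"
```

```text
time: 26.92
position: [0.5442, 0.0186, 0.0971]
ee_rot: [[0.998, -0.06, -0.008], [-0.06, -0.998, 0.003], [-0.008, -0.002, -1.0]]
contact_force: [0.3, -0.2, -1.2]
width: 0.0178
gripper_force: 88.1
[ 0.02955805 -0.02634046  0.01448061] [ 0.27625923 -0.15141434 -1.24158277] [0.54420022 0.01863387 0.09710337]
```

```bash
python3 -m inch '{"increments":[[[0,0,0.0035],0,0.01],[[0,0,0],0,0.01],[[0,0,0],0,0.022],[[0,0,0],0,0.03],[[0,0,0],0,0.036],[[0,0,0],0,0.04],[[0,0,0],0,0.04],[[0,0,-0.03],0,0.04],[[0,0,-0.04],0,0.04],[[-0.02,0,-0.04],0,0.04],[[-0.04,0.04,0],0,0.04],[[-0.04,0.04,0],0,0.04]]}'; python3 cupfit.py .5444 .0186 .056; python3 carside.py 174.9 12345;python3 -c "
from h import *; print(off([.4447,-.06,.12]),robot.state()['position'])"
```

```text
time: 28.42
position: [0.4397, -0.0562, 0.2048]
ee_rot: [[0.998, -0.059, -0.006], [-0.059, -0.998, 0.002], [-0.006, -0.002, -1.0]]
contact_force: [0.3, -1.5, 0.2]
width: 0.0398
gripper_force: 0.0
top (array([0.5437, 0.0193, 0.0253]), np.float64(0.062))
side (array([0.5471, 0.0168, 0.0248]), np.float64(0.108))
side axis [0.6202 0.0155] ang 174.98 pocket [0.5425 0.0223] 122.6
top axis [0.622  0.0115] ang 174.68 pocket [0.5443 0.0187] 142.6
[0.0038 0.0054 0.0844] [ 0.44171009 -0.05471602  0.20445545]
```

```bash
python3 -m inch '{"increments":[[[0.004,0.006,0],0,0.036],[[0,0,0],0,0.036],[[0,0,0.05],0,0.036],[[0,0,0.05],0,0.036],[[0,0,0.042],0,0.036],[[0,0,0],0,0.036],[[0,0,0],0,0.036]]}'
```

```text
time: 29.6
position: [0.4435, -0.0612, 0.0631]
ee_rot: [[0.998, -0.06, -0.007], [-0.06, -0.998, 0.003], [-0.007, -0.002, -1.0]]
contact_force: [-0.8, 0.1, -0.3]
width: 0.0357
gripper_force: 0.0
```

```bash
python3 -m inch '{"increments":[[[0.011,0.024,0],0,0.036],[[0.014,0.021,0],0,0.036],[[0.016,0.019,0],0,0.036],[[0.0215,0.0215,0],0,0.036],[[0,0,0],0,0.036],[[0,0,0],0,0.036]]}'; python3 -m inch '{"increments":[[[-0.0215,-0.0215,0],0,0.036],[[-0.016,-0.019,0],0,0.036],[[-0.014,-0.021,0],0,0.036],[[-0.010,-0.024,0],0,0.036],[[0,0,0],0,0.036],[[0,0,0],0,0.036]]}'; python3 carside.py 194.9 12345
```

```text
time: 30.35
position: [0.4989, -0.1437, 0.0635]
ee_rot: [[0.998, -0.054, -0.008], [-0.054, -0.998, 0.011], [-0.009, -0.011, -1.0]]
contact_force: [-4.7, 15.0, 2.9]
width: 0.0363
gripper_force: 7.1
time: 31.1
position: [0.4451, -0.0624, 0.0634]
ee_rot: [[0.998, -0.061, -0.005], [-0.061, -0.998, 0.002], [-0.005, -0.002, -1.0]]
contact_force: [-0.1, 0.5, 0.0]
width: 0.0359
gripper_force: 0.0
side axis [0.6207 0.0156] ang 195.55 pocket [ 0.5455 -0.0053] 127.1
top axis [0.6221 0.0112] ang 195.47 pocket [ 0.5469 -0.0096] 141.8
```

One tooth advanced (174.7→195.5°). Two more strokes.

```bash
python3 -m inch '{"increments":[[[0.010,0.024,0],0,0.036],[[0.014,0.021,0],0,0.036],[[0.016,0.019,0],0,0.036],[[0.0215,0.0215,0],0,0.036],[[0,0,0],0,0.036],[[0,0,0],0,0.036],[[-0.0215,-0.0215,0],0,0.036],[[-0.016,-0.019,0],0,0.036],[[-0.014,-0.021,0],0,0.036],[[-0.010,-0.024,0],0,0.036],[[0,0,0],0,0.036],[[0,0,0],0,0.036]]}'; python3 -m inch '{"increments":[[[0.010,0.024,0],0,0.036],[[0.014,0.021,0],0,0.036],[[0.016,0.019,0],0,0.036],[[0.0215,0.0215,0],0,0.036],[[0,0,0],0,0.036],[[0,0,0],0,0.036],[[-0.0215,-0.0215,0],0,0.036],[[-0.016,-0.019,0],0,0.036],[[-0.014,-0.021,0],0,0.036],[[-0.010,-0.024,0],0,0.036],[[0,0,0],0,0.036],[[0,0,0],0,0.036]]}';  python3 -m inch '{"increments":[[[0,0,-0.05],0,0.05],[[0,0,-0.05],0,0.05],[[-0.02,0,-0.04],0,0.05]]}'; python3 carside.py 234.9 12345; python3 cupfit.py .5964 .389 .004; python3 -c "
from h import *; print(off([.425,.386,.2]),robot.state()['position'])"
```

```text
time: 32.7
position: [0.4445, -0.063, 0.0622]
ee_rot: [[0.998, -0.062, -0.007], [-0.062, -0.998, 0.002], [-0.007, -0.001, -1.0]]
contact_force: [-0.5, 0.8, 0.8]
width: 0.0361
gripper_force: 0.0
time: 34.2
position: [0.4446, -0.0633, 0.0622]
ee_rot: [[0.998, -0.063, -0.007], [-0.063, -0.998, 0.001], [-0.007, -0.001, -1.0]]
contact_force: [-0.3, 0.2, 0.0]
width: 0.0357
gripper_force: 0.0
time: 34.58
position: [0.4271, -0.0625, 0.2044]
ee_rot: [[0.998, -0.064, -0.004], [-0.064, -0.998, 0.003], [-0.004, -0.002, -1.0]]
contact_force: [-0.0, 0.0, 0.3]
width: 0.0501
gripper_force: 0.0
side axis [0.6206 0.0157] ang 235.47 pocket [ 0.5764 -0.0485] 126.1
top axis [0.6221 0.0114] ang 235.43 pocket [ 0.5779 -0.0528] 141.1
top (array([0.5947, 0.3872, 0.0244]), np.float64(0.075))
side (array([0.5939, 0.3898, 0.0244]), np.float64(0.082))
[-0.028  -0.4468  0.0029] [ 0.42514482 -0.06169657  0.20175211]
```

```bash
python3 -m inch '{"increments":[[[0.0157,-0.051,0],0,0.05],[[0.0157,-0.051,0],0,0.05],[[0.0157,-0.051,0],0,0.05],[[0.0157,-0.051,0],0,0.05],[[0.0157,-0.051,0],0,0.05],[[0.0157,-0.051,0],0,0.05],[[0.0157,-0.051,0],0,0.05],[[0.0157,-0.051,0],0,0.05],[[0.0157,-0.051,0],0,0.05],[[0,0,0.04],0,0.05],[[0,0,0],0,0.05],[[0,0,0],0,0.05]]}'; python3 -c "
from h import *; print(off([.595,.3878,.04]))"
```

```text
time: 36.38
position: [0.5938, 0.3881, 0.162]
ee_rot: [[0.998, -0.061, -0.008], [-0.061, -0.998, 0.001], [-0.008, -0.001, -1.0]]
contact_force: [0.2, 0.2, 0.4]
width: 0.0503
gripper_force: 0.0
[0.0022 0.0004 0.1219]
```

```bash
python3 -m inch '{"increments":[[[0.001,0.0005,0.05],0,0.05],[[0,0,0.05],0,0.05],[[0,0,0.021],0,0.05],[[0,0,0],0,0.05],[[0,0,0],0,0.05],[[0,0,0],0,0.01],[[0,0,0],0,0.01],[[0,0,0],0,0.01],[[0,0,0],0,0.01]]}' 90; python3 -m inch '{"increments":[[[0,0,-0.05],0,0.01],[[0,0,-0.05],0,0.01],[[0,0,-0.05],0,0.01],[[0,0,-0.01],0,0.01]]}'; python3 -c "
from h import *; print(off([.404,-.261,.2]))"
```

```text
time: 37.5
position: [0.5942, 0.3894, 0.0429]
ee_rot: [[0.998, -0.06, -0.006], [-0.06, -0.998, 0.004], [-0.006, -0.003, -1.0]]
contact_force: [-0.3, -1.4, 6.3]
width: 0.018
gripper_force: 87.6
time: 38.0
position: [0.5963, 0.3901, 0.2057]
ee_rot: [[0.998, -0.06, -0.002], [-0.06, -0.998, 0.008], [-0.002, -0.007, -1.0]]
contact_force: [0.6, 0.1, -1.6]
width: 0.0182
gripper_force: 88.2
[-0.1526  0.6616  0.0011]
```

```bash
python3 -m inch '{"increments":[[[-0.0127,0.055,0],0,0.01],[[-0.0127,0.055,0],0,0.01],[[-0.0127,0.055,0],0,0.01],[[-0.0127,0.055,0],0,0.01],[[-0.0127,0.055,0],0,0.01],[[-0.0127,0.055,0],0,0.01],[[-0.0127,0.055,0],0,0.01],[[-0.0127,0.055,0],0,0.01],[[-0.0127,0.055,0],0,0.01],[[-0.0127,0.055,0],0,0.01],[[0,0,0],0,0.01],[[0,0,0],0,0.01]]}'
cat > gl.py <<'E'
from h import *
def fl(m):
    c,_=cv2.findContours(m.astype(np.uint8),cv2.RETR_EXTERNAL,cv2.CHAIN_APPROX_NONE);o=np.zeros(m.shape,np.uint8);cv2.drawContours(o,c,-1,1,-1);return o.astype(float)
for n in("top","side"):
    p=robot.snapshot(n)
    for d in robot.cut_out("gauge",p)[:2]:
        l,t,w,h=d["rect"]; x0=px2w(p,(l+w/2,t+h/2),.012)[:2]; print(n,round(d["score"],2),fit([(p,fl(d["mask"]))],lambda v:gauge(*v),x0))
    print(" bin",[(px2w(p,d["location"],0)[:2].round(3).tolist(),round(d["score"],2)) for d in robot.pinpoint("reject_bin",p)])
s=robot.state();print(s["position"],s["width"],s["gripper_force"])
E
python3 gl.py
```

```text
time: 39.5
position: [0.4345, -0.1523, 0.2006]
ee_rot: [[0.998, -0.06, -0.008], [-0.06, -0.998, 0.004], [-0.009, -0.003, -1.0]]
contact_force: [-0.4, 0.7, -0.6]
width: 0.0179
gripper_force: 88.4
top 0.47 (array([ 0.3785, -0.2518]), np.float64(0.823))
 bin [([0.563, -0.36], 0.58)]
side 0.9 (array([ 0.403 , -0.2619]), np.float64(0.103))
side 0.46 (array([0.6014, 0.0224]), np.float64(0.675))
 bin [([0.56, -0.349], 0.58), ([0.434, 0.39], 0.4)]
[ 0.43515215 -0.15171511  0.20100431] 0.01808504728596909 88.43160152435303
```

```bash
python3 -m inch '{"increments":[[[-0.008,0.0375,0],0,0.01],[[-0.008,0.0375,0],0,0.01],[[-0.008,0.0375,0.02],0,0.01],[[0,0,0.055],0,0.01],[[0,0,0.055],0,0.01],[[0,0,0],0,0.01],[[0,0,0],0,0.01]]}'; python3 -c "
from h import *; print(off([.4045,-.2625,.055]))"
```

```text
time: 40.67
position: [0.4042, -0.2632, 0.0723]
ee_rot: [[0.998, -0.059, -0.006], [-0.059, -0.998, 0.002], [-0.006, -0.002, -1.0]]
contact_force: [-0.0, -0.2, -1.6]
width: 0.0176
gripper_force: 88.6
[ 0.0003 -0.0007  0.0173]
```

```bash
python3 -m inch '{"increments":[[[0,-0.0007,0.005],0,0.01],[[0,0,0.004],0,0.01],[[0,0,0.004],0,0.01],[[0,0,0.004],0,0.01],[[0,0,0],0,0.01],[[0,0,0],0,0.01]]}'; python3 -c "
from h import *; s=robot.state(); print(s['torque'])"
```

```text
time: 41.42
position: [0.4031, -0.2628, 0.0539]
ee_rot: [[0.998, -0.06, -0.008], [-0.06, -0.998, 0.003], [-0.008, -0.002, -1.0]]
contact_force: [0.7, -0.0, -1.2]
width: 0.0176
gripper_force: 89.1
[-0.04832108  0.03381877  0.00815619]
```

```bash
python3 -m inch '{"increments":[[[0,0,0.008],0,0.01],[[0,0,0],0,0.01],[[0,0,-0.03],0,0.01],[[0,0,-0.04],0,0.01],[[0,0,-0.045],0,0.01],[[0,0,-0.038],0,0.01]]}';python3 -m inch '{"increments":[[[0.0207,-0.048,0],0,0.01],[[0.0207,-0.048,0],0,0.01],[[0.0207,-0.048,0],0,0.01],[[0.0207,-0.048,0],0,0.01],[[0.0207,-0.048,0],0,0.01],[[0.0207,-0.048,0],0,0.01],[[0,0,0.04],0,0.01],[[0,0,0.04],0,0.01],[[0,0,0],0,0.01],[[0,0,0],0,0.01],[[0,0,0],0,0.01]]}'; python3 -c "
from h import *; print(off([.5443,.0178,.105]))"; python3 ov.py ov3; python3 rel2.py
```

```text
time: 42.18
position: [0.4039, -0.2631, 0.2004]
ee_rot: [[0.998, -0.06, -0.008], [-0.06, -0.998, 0.003], [-0.008, -0.002, -1.0]]
contact_force: [-0.4, -1.2, -1.4]
width: 0.018
gripper_force: 89.1
time: 43.55
position: [0.546, 0.0172, 0.1202]
ee_rot: [[0.998, -0.061, -0.005], [-0.061, -0.998, 0.003], [-0.005, -0.003, -1.0]]
contact_force: [-0.1, 0.4, -1.7]
width: 0.0181
gripper_force: 89.1
[-0.0016 -0.0004  0.0152]
[0.54596186 0.01724183 0.12022129]
[266.6, 181.4, 18.3, 18.7] 0.71 188
tcp [0.5458 0.0172 0.1201] cup in side view 0.026 [0.5451 0.0207] 0.076
tcp [0.5458 0.0172 0.1201] cup in side view 0.0305 [0.548 0.016] 0.107
```

View pics/ov3.png

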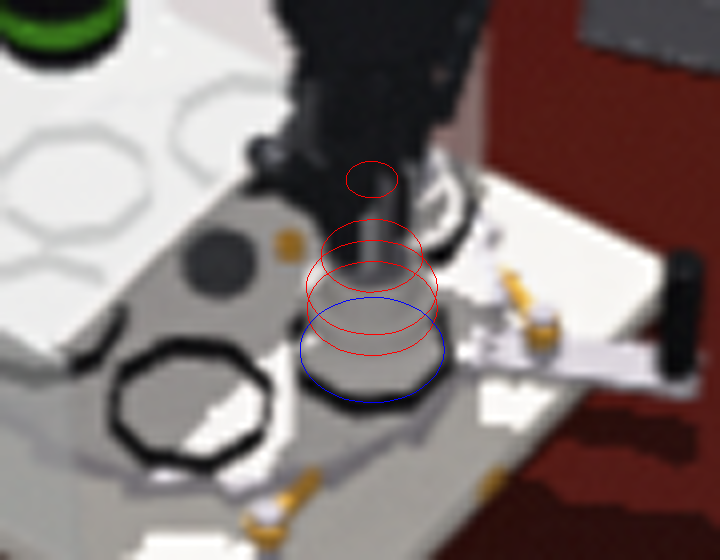

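Cup 2 hangs at crop (371,300) over the empty pocket 1 at (372,350), and cup 1 stands in the studded pocket at (445,200). Lowering it now.

```bash
python3 -m inch '{"increments":[[[-0.0012,-0.0005,0.008],0,0.01],[[0,0,0.004],0,0.01],[[0,0,0.004],0,0.01],[[0,0,0.004],0,0.01],[[0,0,0],0,0.01],[[0,0,0],0,0.01]]}'; python3 -c "
from h import *; s=robot.state(); print(s['torque'])"
```

```text
time: 44.45
position: [0.5435, 0.0179, 0.0986]
ee_rot: [[0.998, -0.06, -0.008], [-0.06, -0.998, 0.003], [-0.008, -0.002, -1.0]]
contact_force: [-0.7, -0.9, -1.6]
width: 0.0178
gripper_force: 89.1
[ 0.07610024 -0.00886458 -0.01949948]
```

```bash
python3 -m inch '{"increments":[[[0,0,0.003],0,0.01],[[0,0,0],0,0.01],[[0,0,0],0,0.022],[[0,0,0],0,0.03],[[0,0,0],0,0.036],[[0,0,0],0,0.04],[[0,0,0],0,0.04],[[0,0,-0.03],0,0.04],[[0,0,-0.04],0,0.04],[[-0.02,0,-0.04],0,0.04],[[-0.036,0.042,0],0,0.04],[[-0.036,0.042,0],0,0.04]]}'; python3 cupfit.py .5443 .0178 .056; python3 carside.py 234.9 12345;python3 -c "
from h import *; print(off([.4447,-.0615,.062]))"
```

```text
time: 45.95
position: [0.4467, -0.0614, 0.2067]
ee_rot: [[0.998, -0.059, -0.006], [-0.059, -0.998, 0.002], [-0.006, -0.002, -1.0]]
contact_force: [-0.4, -1.6, -0.5]
width: 0.0402
gripper_force: 0.0
top (array([0.5428, 0.0165, 0.026 ]), np.float64(0.054))
side (array([0.5463, 0.0158, 0.0254]), np.float64(0.086))
side axis [0.6207 0.0156] ang 235.46 pocket [ 0.5764 -0.0487] 130.4
top axis [0.6223 0.0115] ang 235.43 pocket [ 0.578  -0.0527] 141.2
[-0.0028  0.0023  0.1444]
```

Seated. Now to the lever: one stroke, check, then the rest.

```bash
python3 -m inch '{"increments":[[[-0.0025,0.002,0],0,0.036],[[0,0,0.05],0,0.036],[[0,0,0.05],0,0.036],[[0,0,0.044],0,0.036],[[0,0,0],0,0.036],[[0,0,0],0,0.036]]}'; python3 -m inch '{"increments":[[[0.010,0.024,0],0,0.036],[[0.014,0.021,0],0,0.036],[[0.016,0.019,0],0,0.036],[[0.0215,0.0215,0],0,0.036],[[0,0,0],0,0.036],[[0,0,0],0,0.036]]}';  python3 -m inch '{"increments":[[[-0.0215,-0.0215,0],0,0.036],[[-0.016,-0.019,0],0,0.036],[[-0.014,-0.021,0],0,0.036],[[-0.010,-0.024,0],0,0.036],[[0,0,0],0,0.036],[[0,0,0],0,0.036]]}'; python3 carside.py 255 12345
```

```text
time: 47.0
position: [0.4444, -0.0618, 0.0631]
ee_rot: [[0.998, -0.059, -0.007], [-0.059, -0.998, 0.003], [-0.007, -0.002, -1.0]]
contact_force: [0.1, -0.2, 0.3]
width: 0.036
gripper_force: 0.0
time: 47.75
position: [0.4991, -0.1437, 0.0637]
ee_rot: [[0.999, -0.054, -0.007], [-0.054, -0.998, 0.012], [-0.008, -0.012, -1.0]]
contact_force: [-4.9, 15.1, 2.2]
width: 0.0361
gripper_force: 7.5
time: 48.5
position: [0.4449, -0.0632, 0.0634]
ee_rot: [[0.998, -0.061, -0.005], [-0.061, -0.998, 0.002], [-0.005, -0.002, -1.0]]
contact_force: [0.4, -1.5, -0.1]
width: 0.0361
gripper_force: 0.0
side axis [0.6212 0.0159] ang 255.81 pocket [ 0.6021 -0.0597] 132.8
top axis [0.6227 0.0113] ang 255.53 pocket [ 0.6032 -0.0642] 136.2
```

```bash
python3 -m inch '{"increments":[[[0.010,0.024,0],0,0.036],[[0.014,0.021,0],0,0.036],[[0.016,0.019,0],0,0.036],[[0.0215,0.0215,0],0,0.036],[[0,0,0],0,0.036],[[0,0,0],0,0.036],[[-0.0215,-0.0215,0],0,0.036],[[-0.016,-0.019,0],0,0.036],[[-0.014,-0.021,0],0,0.036],[[-0.010,-0.024,0],0,0.036],[[0,0,0],0,0.036],[[0,0,0],0,0.036]]}' | head -2; python3 -m inch '{"increments":[[[0.010,0.024,0],0,0.036],[[0.014,0.021,0],0,0.036],[[0.016,0.019,0],0,0.036],[[0.0215,0.0215,0],0,0.036],[[0,0,0],0,0.036],[[0,0,0],0,0.036],[[-0.0215,-0.0215,0],0,0.036],[[-0.016,-0.019,0],0,0.036],[[-0.014,-0.021,0],0,0.036],[[-0.010,-0.024,0],0,0.036],[[0,0,0],0,0.036],[[0,0,0],0,0.036]]}'| head -2; python3 -m inch '{"increments":[[[0.010,0.024,0],0,0.036],[[0.014,0.021,0],0,0.036],[[0.016,0.019,0],0,0.036],[[0.0215,0.0215,0],0,0.036],[[0,0,0],0,0.036],[[0,0,0],0,0.036],[[-0.0215,-0.0215,0],0,0.036],[[-0.016,-0.019,0],0,0.036],[[-0.014,-0.021,0],0,0.036],[[-0.010,-0.024,0],0,0.036],[[0,0,0],0,0.036],[[0,0,0],0,0.036]]}'| head -2; python3 carside.py 315 12345
```

```text
time: 50.1
position: [0.4442, -0.0637, 0.0622]
time: 51.6
position: [0.4443, -0.0641, 0.0621]
time: 53.1
position: [0.4443, -0.0642, 0.0621]
side axis [0.621  0.0159] ang 315.58 pocket [ 0.6767 -0.0387] 97.8
top axis [0.6224 0.0113] ang 315.46 pocket [ 0.678  -0.0434] 124.2
```

```bash
python3 -m inch '{"increments":[[[0.010,0.024,0],0,0.036],[[0.014,0.021,0],0,0.036],[[0.016,0.019,0],0,0.036],[[0.0215,0.0215,0],0,0.036],[[0,0,0],0,0.036],[[0,0,0],0,0.036],[[-0.0215,-0.0215,0],0,0.036],[[-0.016,-0.019,0],0,0.036],[[-0.014,-0.021,0],0,0.036],[[-0.010,-0.024,0],0,0.036],[[0,0,0],0,0.036],[[0,0,0],0,0.036]]}' | head -2; python3 -m inch '{"increments":[[[0.010,0.024,0],0,0.036],[[0.014,0.021,0],0,0.036],[[0.016,0.019,0],0,0.036],[[0.0215,0.0215,0],0,0.036],[[0,0,0],0,0.036],[[0,0,0],0,0.036],[[-0.0215,-0.0215,0],0,0.036],[[-0.016,-0.019,0],0,0.036],[[-0.014,-0.021,0],0,0.036],[[-0.010,-0.024,0],0,0.036],[[0,0,0],0,0.036],[[0,0,0],0,0.036]]}'| head -2;  python3 -m inch '{"increments":[[[0,0,-0.05],0,0.05],[[0,0,-0.05],0,0.05],[[-0.02,0,-0.04],0,0.05]]}';python3 carside.py 355 12345; python3 cupfit.py .429 .388 .004;  python3 -c "
from h import *; print(off([.4293,.388,.2]))"
```

```text
time: 54.7
position: [0.4442, -0.0638, 0.0621]
time: 56.2
position: [0.4443, -0.0641, 0.0621]
time: 56.58
position: [0.4266, -0.0631, 0.2043]
ee_rot: [[0.998, -0.065, -0.004], [-0.065, -0.998, 0.003], [-0.005, -0.003, -1.0]]
contact_force: [0.7, -0.7, 0.6]
width: 0.0499
gripper_force: 0.0
side axis [0.6207 0.0158] ang 355.59 pocket [0.6984 0.0098] 93.1
top axis [0.622  0.0115] ang 355.39 pocket [0.6998 0.0053] 135.5
top (array([0.4302, 0.3867, 0.0282]), np.float64(0.044))
side (array([0.4299, 0.3902, 0.0303]), np.float64(0.063))
[-0.0236 -0.4499  0.0027]
```

```bash
python3 -m inch '{"increments":[[[-0.0026,-0.05,0],0,0.05],[[-0.0026,-0.05,0],0,0.05],[[-0.0026,-0.05,0],0,0.05],[[-0.0026,-0.05,0],0,0.05],[[-0.0026,-0.05,0],0,0.05],[[-0.0026,-0.05,0],0,0.05],[[-0.0026,-0.05,0],0,0.05],[[-0.0026,-0.05,0],0,0.05],[[-0.0026,-0.05,0],0,0.05],[[0,0,0.04],0,0.05],[[0,0,0],0,0.05],[[0,0,0],0,0.05]]}'; python3 -c "
from h import *; print(off([.430,.3875,.042]))"
```

```text
time: 58.38
position: [0.4287, 0.3884, 0.1633]
ee_rot: [[0.998, -0.061, -0.008], [-0.061, -0.998, 0.001], [-0.008, -0.001, -1.0]]
contact_force: [-0.2, 0.2, -0.2]
width: 0.0501
gripper_force: 0.0
[0.0024 0.0009 0.1213]
```

```bash
python3 -m inch '{"increments":[[[0.001,0.001,0.05],0,0.05],[[0,0,0.05],0,0.05],[[0,0,0.021],0,0.05],[[0,0,0],0,0.05],[[0,0,0],0,0.05],[[0,0,0],0,0.01],[[0,0,0],0,0.01],[[0,0,0],0,0.01],[[0,0,0],0,0.01]]}' 90; python3 -m inch '{"increments":[[[0,0,-0.05],0,0.01],[[0,0,-0.05],0,0.01],[[0,0,-0.05],0,0.01],[[0,0,-0.01],0,0.01]]}'; python3 -c "
from h import *; print(off([.4043,-.2625,.2]))"
```

```text
time: 59.5
position: [0.4289, 0.3892, 0.044]
ee_rot: [[0.998, -0.06, -0.006], [-0.06, -0.998, 0.004], [-0.006, -0.004, -1.0]]
contact_force: [-0.2, -0.4, 6.7]
width: 0.0181
gripper_force: 87.6
time: 60.0
position: [0.4309, 0.3896, 0.2063]
ee_rot: [[0.998, -0.06, -0.003], [-0.06, -0.998, 0.008], [-0.003, -0.008, -1.0]]
contact_force: [-0.4, 0.3, -1.5]
width: 0.018
gripper_force: 88.4
[0.0129 0.6525 0.0013]
```

```bash
python3 -m inch '{"increments":[[[0.001,0.0545,0],0,0.01],[[0.001,0.0545,0],0,0.01],[[0.001,0.0545,0],0,0.01],[[0.001,0.0545,0],0,0.01],[[0.001,0.0545,0],0,0.01],[[0.001,0.0545,0],0,0.01],[[0.001,0.0545,0],0,0.01],[[0.001,0.0545,0],0,0.01],[[0.001,0.0545,0],0,0.01],[[0.001,0.0545,0],0,0.01],[[0,0,0],0,0.01],[[0,0,0],0,0.01]]}'; python3 gl.py;  python3 -c "
from h import *; print(off([.4043,-.2625,.075]))"
```

```text
time: 61.5
position: [0.406, -0.156, 0.2007]
ee_rot: [[0.998, -0.06, -0.009], [-0.06, -0.998, 0.004], [-0.009, -0.003, -1.0]]
contact_force: [0.3, 0.1, -1.9]
width: 0.0177
gripper_force: 88.7
top 0.56 (array([0.7543, 0.2853]), np.float64(0.269))
 bin [([0.58, -0.377], 0.75)]
side 0.64 (array([ 0.4029, -0.2608]), np.float64(0.06))
 bin [([0.568, -0.37], 0.55)]
[ 0.40677762 -0.1553646   0.2012167 ] 0.018211630110078134 88.6707615852356
[0.0047 0.1074 0.1259]
```

```bash
python3 -m inch '{"increments":[[[0.001,0.036,0],0,0.01],[[0.001,0.036,0],0,0.01],[[0.001,0.035,0.02],0,0.01],[[0,0,0.053],0,0.01],[[0,0,0.053],0,0.01],[[0,0,0],0,0.01],[[0,0,0],0,0.01]]}'; python3 -m inch '{"increments":[[[0,0,0.004],0,0.01],[[0,0,0.003],0,0.01],[[0,0,0.003],0,0.01],[[0,0,0.002],0,0.01],[[0,0,0],0,0.01],[[0,0,0],0,0.01]]}'; python3 -c "
from h import *; s=robot.state(); print(s['torque'])"
```

```text
time: 62.68
position: [0.4032, -0.2631, 0.0763]
ee_rot: [[0.998, -0.059, -0.006], [-0.059, -0.998, 0.002], [-0.006, -0.002, -1.0]]
contact_force: [-0.4, -0.5, -1.1]
width: 0.0178
gripper_force: 88.6
time: 63.42
position: [0.4024, -0.2633, 0.0648]
ee_rot: [[0.998, -0.06, -0.006], [-0.06, -0.998, 0.001], [-0.006, -0.001, -1.0]]
contact_force: [-2.1, 1.3, 20.3]
width: 0.018
gripper_force: 91.7
[0.31174996 0.49074787 0.03749743]
```

```bash
python3 -m inch '{"increments":[[[0,0,-0.03],0,0.01],[[0,0,-0.05],0,0.01],[[0,0,-0.055],0,0.01],[[0,0,0],0,0.01],[[0,0,0],0,0.01]]}'
python3 - <<'E'
from h import *
def bn(v):
    c,s=np.cos(v[2]),np.sin(v[2]); return [np.array([[v[0]+c*a-s*b,v[1]+s*a+c*b,z] for a in(-.065,.065) for b in(-.1,.1) for z in(0,.045)])]
for n in("top","side"):
    p=robot.snapshot(n)
    for d in robot.cut_out("reject_bin",p)[:1]: 
        x0=px2w(p,[d["rect"][0]+d["rect"][2]/2,d["rect"][1]+d["rect"][3]/2],.02); print(n,d["score"],fit([(p,d["mask"].astype(float))],bn,[x0[0],x0[1],.23],.02))
    print(n,[(px2w(p,d["location"],0)[:2].round(3),d["score"]) for d in robot.pinpoint("reject_bin",p)])
    if n=="side": c=w2px(p,[.48,-.3,.06]).astype(int); save(p,"binlook",(c[0]-60,c[1]-50,120,90),5)
print(off([.56,-.36,.2]))
E
```

```text
time: 64.05
position: [0.4024, -0.2635, 0.1976]
ee_rot: [[0.998, -0.06, -0.009], [-0.06, -0.998, 0.003], [-0.009, -0.002, -1.0]]
contact_force: [0.4, 0.4, -2.4]
width: 0.0179
gripper_force: 88.8
top 0.94 (array([ 0.5773, -0.3786,  0.2317]), np.float64(0.022))
top [(array([ 0.402, -0.263]), 0.66), (array([ 0.582, -0.376]), 0.65), (array([0.381, 0.093]), 0.39)]
side 0.59 (array([ 0.5787, -0.3774,  0.2439]), np.float64(0.029))
side [(array([ 0.581, -0.378]), 0.63)]
[ 0.1628  0.0873 -0.0049]
```

View pics/binlook.png

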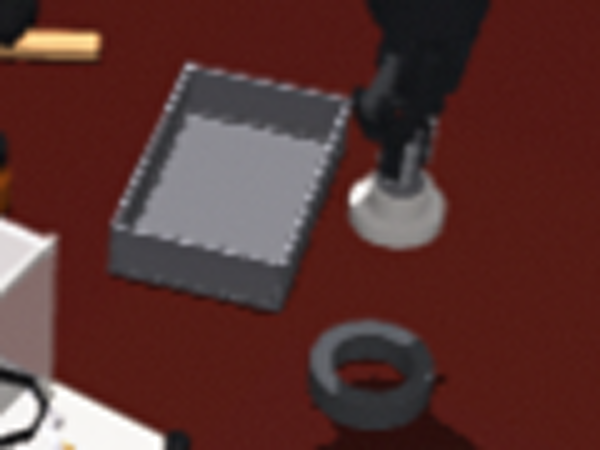

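The bin has been shifted to about (.578,-.378), and the old-pattern cup is held at crop (398,205). Moving to the new bin position.

```bash
python3 -m inch '{"increments":[[[0.045,0.0256,0],0,0.01],[[0.045,0.0256,0],0,0.01],[[0.045,0.0256,0],0,0.01],[[0.045,0.0256,0],0,0.01],[[0,0,0.05],0,0.01],[[0,0,0.05],0,0.01],[[0,0,0.046],0,0.01],[[0,0,0],0,0.01],[[0,0,0],0,0.01]]}'
```

```text
time: 65.47
position: [0.5763, -0.3763, 0.0513]
ee_rot: [[0.998, -0.06, -0.007], [-0.06, -0.998, 0.002], [-0.007, -0.002, -1.0]]
contact_force: [-0.2, -0.8, -1.1]
width: 0.0176
gripper_force: 101.3
```

```bash
python3 -m inch '{"increments":[[[0,0,0.005],0,0.01],[[0,0,0],0,0.01],[[0,0,0],0,0.025],[[0,0,0],0,0.035],[[0,0,0],0,0.04],[[0,0,0],0,0.04],[[0,0,-0.05],0,0.04],[[0,0,-0.05],0,0.04],[[0,0,-0.05],0,0.04],[[-0.05,0,-0.03],0,0.05],[[-0.05,0,0],0,0.05],[[-0.05,0,0],0,0.05]]}'; python3 -m inch '{"increments":[[[-0.05,0,0],0,0.05],[[-0.05,0,0],0,0.05],[[0,0,0],0,0.05],[[0,0,0],0,0.05],[[0,0,0],0,0.05],[[0,0,0],0,0.05]]}'; python3 cupfit.py .576 -.376 .004; python3 carside.py 355.4 12345
python3 - <<'E'
from h import *
a=[]
p=robot.snapshot("top"); save(p,"fin",(245,110,220,160),3.6)
E
```

```text
time: 66.97
position: [0.4257, -0.3676, 0.2272]
ee_rot: [[0.998, -0.06, -0.007], [-0.06, -0.998, 0.001], [-0.007, -0.001, -1.0]]
contact_force: [-0.5, -0.8, -0.9]
width: 0.05
gripper_force: 0.0
time: 67.72
position: [0.3286, -0.3614, 0.2272]
ee_rot: [[0.998, -0.059, -0.007], [-0.059, -0.998, 0.003], [-0.007, -0.002, -1.0]]
contact_force: [-1.2, 0.1, -0.4]
width: 0.05
gripper_force: 0.0
top none
side (array([ 0.5769, -0.3755,  0.0291]), np.float64(0.079))
side axis [0.6206 0.0159] ang 355.58 pocket [0.6983 0.0099] 93.3
top axis [0.622  0.0115] ang 355.37 pocket [0.6998 0.0052] 133.9
```

View pics/fin.png

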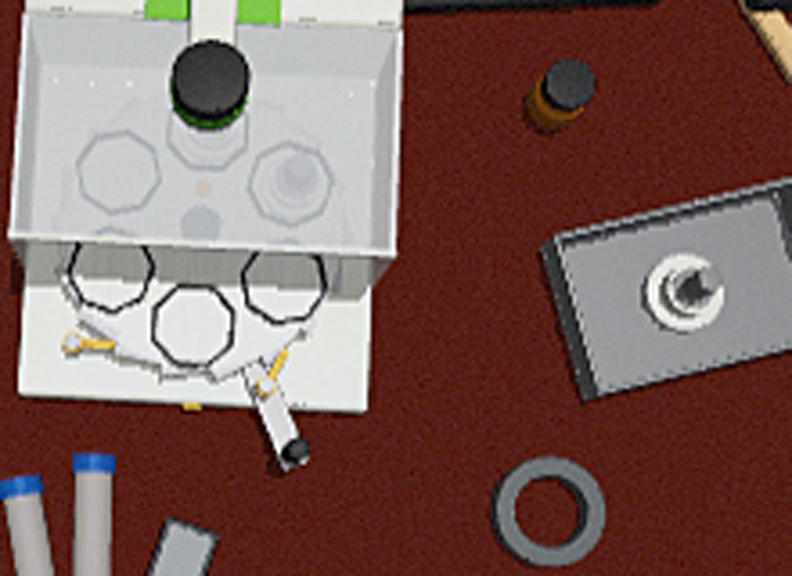

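The final view shows the stud line at (204,187) and the studded pocket under the head. Cup 2 is in pocket 1 at (292,180), the reject cup is in the bin at (685,290), and the lever is at rest at (293,452).

```bash
python3 -c "
from station import robot; print(robot.finish_job())"
```

```text
the job is handed in; nothing more can be done
None
```

The job is handed in with no verdict returned: the two cups that passed the gauge are in pockets 0 and 1, the one that stuck is in the reject bin, the studded pocket is under the measuring head, and the lever is at rest.

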